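# Clamp a manifold block on the inclined fixture with the T-key

### The arm

A 6-joint arm with a two-finger parallel gripper is mounted at the origin on a cart in front of the work surface, level with it; the furniture and walls round the work are solid. World frame = base frame: x ahead of the robot, y to its left, z up, the work surface at z = 0. Lengths are in m, angles in rad, forces in N, time in s.
With the tool pointing down it reaches from about 0.375 to 0.9 m from the base axis. Payload 3.1 kg.
Tool frame: the origin (TCP) lies between the finger pads; the fingertips stand 22 mm ahead of it and the grasp point (between the pads) lies 3 mm ahead of it; z points along the fingers, y is the line along which they close (so a half turn about z gives the same grasp; the last joint's range is limited). The gripper opens to 87 mm and grips with 3 to 60 N. Pads are 19 mm wide; open, the fingers measure 117 mm over their backs; the gripper's body (75 mm by 190 mm) begins 51 mm behind the grasp point.
Start: joints at [-1.359, 0.527, 1.433, -0, 1.181, -0.178], TCP at [0.238, -0.578, 0.245] pointing down, gripper open.
Joint ranges: [-3.08, 3.08], [-0.75, 2.2], [0.22, 2.44], [-1.43, 4.57], [0, 2.65], [-2.85, 2.85]. Speed limits (rad/s): [2.79, 2.79, 3.14, 3.14, 3.14, 3.14].

### API

Orientations are given as a unit quaternion [x, y, z, w].
In Python, from rig import robot gives the robot as it stands.
- The arm moves only by the tool move_arm, never from a script. Its argument "series" is text: rows parted by semicolons, each of 6 numbers parted by spaces: the shift along the tool's x, y, z in mm, then the turn, a rotation vector about the tool's x, y, z in degrees. In form: dx dy dz ax ay az; .... A call has 1 to 8 rows; each row is the pose to reach, as a shift and turn from the pose commanded when the call began, along the tool's axes at that moment; what a row does not reach only later rows make up. A row lasts 1/12 s, in which the tool goes at most 41.7 mm and 7.16 degrees, less where a joint would pass 70% of its speed; a pose out of reach is approached as far as the arm can. A call with a gripper value outside its range is refused whole. "jaw" is the opening, from 0 (shut) to 1 (fully open), set as the call begins (left out, the last holds). The fingers move at their own pace and stop on an object; "newtons" is the grip in N (left out, the last holds). Time passes only in rows, so rows that repeat a pose let the fingers close. It gives the time, the measured TCP pose, the force, the opening and the grip force at its end, in the units of the state.
- robot.get_obs(): the state, without advancing time (a new reading comes with each control period).
- robot.camera(name): name is "scene" or "top" or "wrist"; returns a dict with "img" (384x512x3 uint8, red, green, blue), "mtx" (3x3 intrinsics, pixels), "distortion" ([k1, k2, p1, p2, k3] as OpenCV has them; the pictures are not rectified), "world_to_cam" (4x4, takes a point from world to camera coordinates). Camera axes: x right, y down, z forward; pixel columns grow to the right and rows downward; lengths in m; the calibration is good to about 2 mm. A picture is of the moment at which its call begins. There is no depth.
- robot.hand_in(): hands the job in; it is judged then, once.
Trained networks look in a picture, given as the dict that the camera call returned (one of the last four; its "shot" number tells which), for a name from the list of things; names that differ only in an ending like _2 or _b are one class to them, and where a whole thing is asked for, a point or a joint stands for the part that bears it (a point fixed in the world has none). Each returns a list of dicts, best first, with "p" (0 to 1); they miss things now and then, are a little off and sometimes report something else, mostly with a low value. They report only what shows in the picture. A call takes as long as a camera call.
- robot.search_frame(picture, thing): "xyz" ([x, y, z] in m, in world coordinates, good to about 4 mm: the middle of the surface that is visible of it).
- robot.tip_of(picture, thing): "xyz" ([x, y, z] in m, in world coordinates, good to about 4 mm: a listed point, or the origin of a listed thing).
The state is a dict: "time": time; "q": joint angles; "joint_velocities": joint speeds; "joint_torque": joint torques, N m; "position": TCP position; "tool_rot": TCP orientation; "ft_force": force on the tool from outside, world axes, zero at the start; "moment": the same for the moment, N m; "grip_width": finger opening in m; "grip_force": force on a finger pad.
Only numpy, scipy, OpenCV 4.12 (cv2) and the standard library are available. Lean on these libraries where they do the work, as an engineer would, in place of code of your own. Each camera call takes 0.05 s, during which the arm holds its last target. There are 200 camera calls.

### The job

Lay the aluminium block flat in the sloping fixture, between the front ledge and the cam with its end against the stop pin on the left, and let go. Then fit the T-key over the cam's hexagon, pressing lightly and turning it a little at a time until it drops over, and turn it clockwise until the cam grips the block firmly against the ledge. Finally stand the key upright in its pot again; do not knock over or push about the mug, spray can or wash bottle.

Things in the scene. Friction and masses are not known exactly. Their poses are not given: they have to be found in the camera images.
- workpiece: loose aluminium manifold block with two round ports on top, 46 (x) x 62 (y) x 28 (z) mm, about 0.25 kg, lying flat on the bench. Origin: centre of its underside, z up. Grip it across its 62 mm length (along y) by its upper half, fingertips at least 14 mm above its underside, as ledge, pin and cam disc stand up to 13 mm high beside its seat.
- angle_plate: the fixture's sloping steel plate, 150 (x) x 114 (y) x 12 mm, fixed, tilted 30 degrees to face the robot. Origin: centre of its upper face; x runs up the slope, away from the robot, y to the left, z is the outward normal, so a tool square to it tilts 30 degrees, its back towards the robot.
- block_seat (a point): where the block's origin belongs: on the plate at x = -38, y = -4 mm, axes as the plate's. The block's y lies along this y, either way round. Then it touches both the ledge and the pin; set down up to 3 mm further up the slope (+x) or 8 mm further right (-y) it still is between ledge and slack cam. It may or may not slide down to the ledge by itself; the cam pushes it there.
- stop_pin (a point): fixed stop pin at the left end of the block's seat: 12 mm thick, 11 mm high. Point: centre of its foot on the plate (x = -50, y = +33 mm); axes as the plate's.
- front_ledge: steel bar 14 (x) x 110 (y) x 12 (z) mm fixed along the plate's lower edge (plate x from -75 to -61 mm); the cam pushes the block against it. It is a sprung jaw that gives 3 mm at most down the slope. Origin: centre of its underside; axes as the plate's.
- hex_top (a point): centre of the top of the cam's hexagon (plate x = 11, y = 0, z = 52 mm), axes as the plate's: it does not turn with the cam. The steel hexagon is 30 mm across flats, 20 mm long, its top 3 mm tapered to 26 mm. Which way its flats point differs every time and is not given: look, or feel with the key. Turning it about the plate's z, clockwise seen from above, tightens.
- cam_foot (a point): the cam's axis on the plate, below hex_top; axes as the plate's, not turning. An eccentric disc (radius 30 mm, 8 mm off the axis, 13 mm high) turns here, slack at the start. Clockwise it meets the seated block after 0.5 to 1.1 rad and grips it firmly 0.15 to 0.25 rad further on, the torque rising from 0.25 to 0.6 Nm. It locks itself and stays where it is left.
- tee_key: T-handled socket key, 130 mm tall, 0.3 kg, standing in the pot. Origin: centre of the socket's open lower end, z up along the shank. Socket 48 mm outside, its recess 18 mm deep, 32 mm across flats, two flats square to the key's x; shank 14 mm thick. Black T-bar on top 84 (x) x 16 (y) x 26 (z) mm, middle 117 mm above the origin: grip it across y.
- key_mouth (a point): the centre of the key's open lower end, same as the key's origin. Askew, the socket stays on the hexagon's tapered end (its mouth 1 to 6 mm below hex_top); when the hexagons agree within about 6 degrees (they repeat every 60) it drops over it until its mouth is up to 18 mm below hex_top. It then has about 7 degrees of play either way.
- key_pot: the key's pot: round grey cup on a 76 mm square foot, fixed, 40 mm high, 60 mm wide inside, inner floor 6 mm above its origin. Origin: centre of the underside, on the bench.
- mug: bystander: white mug, 95 mm tall. Origin: centre of its underside.
- spray_can: bystander: spray can, 58 mm thick, 187 mm tall. Origin: centre of its underside.
- wash_bottle: bystander: wash bottle with a bent spout, 184 mm tall. Origin: centre of its underside.

How it is judged:
By the outcome, as a careful person would: the job done as asked, in the order asked, and still so for the second after the job is handed in, with the robot touching nothing.
It also fails if it takes over 72 s, if anything falls off the work surface, if the arm or the gripper's body presses on something with over 40 N, if the wrist force passes 120 N, or if a joint passes its speed limit or range.

## Working session

There is one attempt and no reset: what is moved stays moved. The work goes in short steps, Python scripts to look and compute and a tool call to move; the robot and the scene stay as the last step left them, time stands still between calls to the robot, and variables do not carry over. Pictures are saved under pics/ and viewed, at most 12 in all, crops included, and the job is handed in when it is done.

Besides the shell and the picture viewer there is one more tool, called after "Call:" as a command line: name --argument value ..., lists and objects as JSON in quotes. move_arm: Moves the arm, as the interface text tells. Its arguments: {"type":"object","properties":{"series":{"type":"string"},"jaw":{"type":"number"},"newtons":{"type":"number"}},"required":["series"]}

```bash
ls; mkdir -p pics; cat > look.py <<'E'
from rig import robot
import cv2,numpy as np,sys
def save(c,n): cv2.imwrite(f'pics/{n}.png',cv2.cvtColor(c['img'],cv2.COLOR_RGB2BGR))
def proj(c,P):
    W=c['world_to_cam'];r=cv2.Rodrigues(W[:3,:3].copy())[0]
    return cv2.projectPoints(np.array(P,float).reshape(-1,1,3),r,W[:3,3].copy(),np.array(c['mtx']),np.array(c['distortion'],float))[0][:,0]
E
python3 - <<'E'
from look import *
for n in ['scene','top']:
    c=robot.camera(n); save(c,n+'0')
    W=c['world_to_cam'];print(n,-W[:3,:3].T@W[:3,3])
    for t in ['workpiece','angle_plate','block_seat','stop_pin','hex_top','cam_foot','tee_key','key_mouth','key_pot','mug','spray_can','wash_bottle']:
        r=robot.tip_of(c,t); print(t,[(np.round(d['xyz'],3).tolist(),round(d['p'],2)) for d in r[:2]])
o=robot.get_obs();print(o['time'],o['position'],o['tool_rot'])
E
```

```text
pics
scene [-0.31337391  0.72864121  0.75541167]
workpiece [([0.411, 0.301, 0.0], 0.88), ([0.454, -0.062, 0.005], 0.72)]
angle_plate [([0.564, 0.14, 0.069], 0.79)]
block_seat [([0.528, 0.145, 0.05], 0.65)]
stop_pin [([0.528, 0.18, 0.047], 0.65), ([0.382, 0.138, 0.001], 0.2)]
hex_top [([0.549, 0.148, 0.12], 0.84), ([0.45, -0.063, 0.003], 0.68)]
cam_foot [([0.577, 0.143, 0.079], 0.64)]
tee_key [([0.452, -0.068, 0.003], 0.97)]
key_mouth [([0.454, -0.064, 0.006], 0.86)]
key_pot [([0.457, -0.059, -0.006], 0.71)]
mug [([0.382, 0.137, -0.002], 0.7), ([0.457, -0.062, 0.004], 0.18)]
spray_can []
wash_bottle []
top [0.43676515 0.18199124 1.33033453]
workpiece [([0.408, 0.295, 0.003], 0.92)]
angle_plate [([0.565, 0.143, 0.07], 0.66)]
block_seat [([0.529, 0.145, 0.053], 0.98)]
stop_pin [([0.526, 0.182, 0.046], 0.83)]
hex_top [([0.548, 0.146, 0.122], 0.6)]
cam_foot [([0.448, -0.06, 0.003], 0.51)]
tee_key [([0.459, -0.067, 0.006], 0.96), ([0.593, 0.402, -0.001], 0.56)]
key_mouth [([0.453, -0.064, 0.01], 0.96)]
key_pot [([0.447, -0.062, 0.003], 0.88)]
mug [([0.385, 0.134, -0.0], 0.73)]
spray_can [([0.514, 0.416, 0.003], 0.68)]
wash_bottle [([0.588, 0.401, -0.001], 0.83), ([0.547, 0.144, 0.121], 0.19)]
1.3 [ 0.23809248 -0.57784996  0.24455051] [ 9.80971733e-01  1.94150609e-01 -6.26828832e-06  2.50156381e-06]
```

```bash
python3 - <<'E'
import cv2,numpy as np
a=cv2.imread('pics/scene0.png');b=cv2.imread('pics/top0.png')
cv2.imwrite('pics/top_b.png',cv2.resize(b[100:320,120:420],None,fx=2.6,fy=2.6,interpolation=3))
E
```

```text
(no output)
```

View pics/scene0.png

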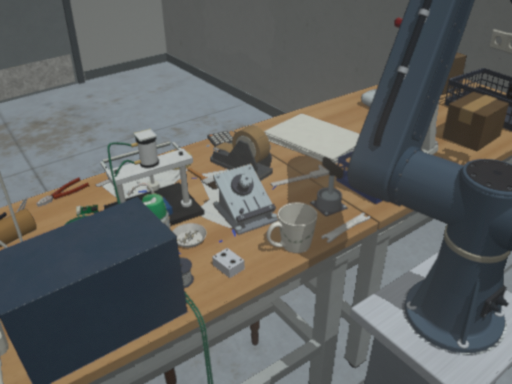

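View pics/top0.png

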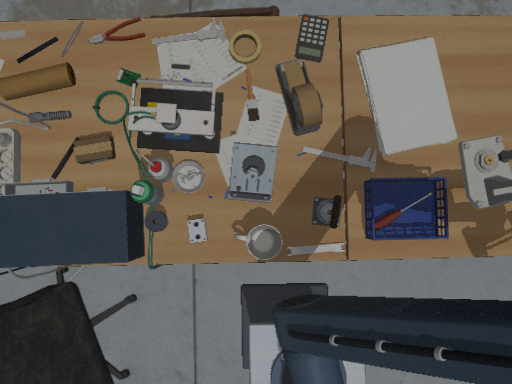

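The scene view shows the fixture at (245,195), the key in its pot at (328,190), the block at (228,262) and the mug at (295,228). A large box stands to the left. In the top view the block is at (197,230), the plate at (253,170), the key at (327,211), the mug at (264,241), and the bottle and can near (143,192) and (160,168).

View pics/top_b.png

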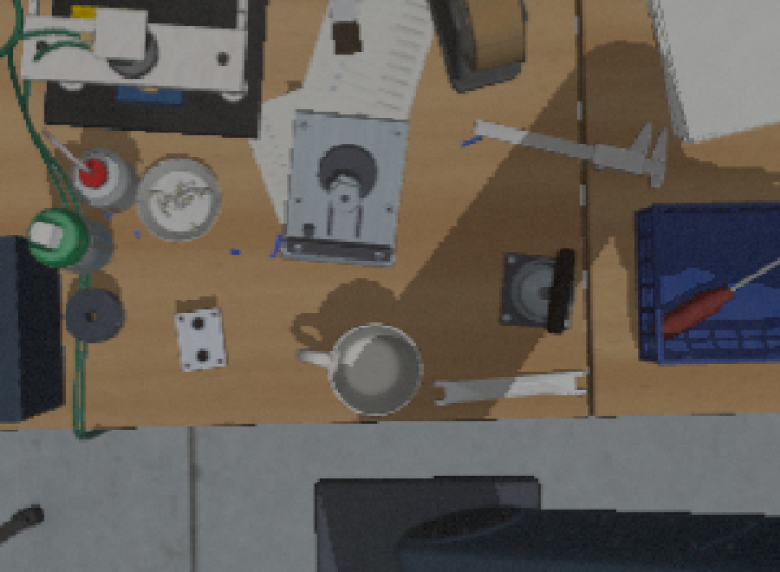

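```bash
python3 - <<'E'
from look import *
c=robot.camera('top')
def ray(px,z):
    W=c['world_to_cam'];u=cv2.undistortPoints(np.array([[px]],float),np.array(c['mtx']),np.array(c['distortion'],float))[0,0]
    R=W[:3,:3];o=-R.T@W[:3,3];d=R.T@np.array([u[0],u[1],1]);return o+d*(z-o[2])/d[2]
img=c['img'].astype(int)
# block segmentation: bright grey
hsv=cv2.cvtColor(c['img'],cv2.COLOR_RGB2HSV)
sub=(hsv[215:250,182:215,1]<60)&(hsv[215:250,182:215,2]>120)
m=np.zeros(hsv.shape[:2],np.uint8);m[215:250,182:215]=sub
cs=cv2.findContours(m,0,2)[0];k=max(cs,key=cv2.contourArea)
r=cv2.minAreaRect(k);print(r);bp=cv2.boxPoints(r)
P=np.array([ray(p,0.028) for p in bp]);print(P.round(4),P.mean(0), np.diff(P,axis=0))
for y0,y1,x0,x1,z,name in [(140,200,225,285,0.07,'plate')]:
    s=(hsv[y0:y1,x0:x1,1]<40)&(hsv[y0:y1,x0:x1,2]>80)
    m[:]=0;m[y0:y1,x0:x1]=s;k=max(cv2.findContours(m,0,2)[0],key=cv2.contourArea);r=cv2.minAreaRect(k);print(name,r)
# key bar dark
s=(hsv[190:235,300:350,2]<45);m[:]=0;m[190:235,300:350]=s;k=max(cv2.findContours(m,0,2)[0],key=cv2.contourArea);r=cv2.minAreaRect(k);print('bar',r);Q=np.array([ray(p,.136) for p in cv2.boxPoints(r)]);print(Q.round(3),Q.mean(0))
E
```

```text
((196.4738311767578, 230.30349731445312), (22.533912658691406, 17.379526138305664), 82.40535736083984)
[[0.4401 0.3229 0.028 ]
 [0.4454 0.2761 0.028 ]
 [0.3848 0.269  0.028 ]
 [0.3795 0.3157 0.028 ]] [0.41245236 0.29590552 0.028     ] [[ 0.00530366 -0.04683292  0.        ]
 [-0.0606439  -0.00708547  0.        ]
 [-0.00526237  0.04673844  0.        ]]
plate ((251.0, 168.0), (56.0, 52.0), 90.0)
bar ((334.2953796386719, 211.05137634277344), (9.937788009643555, 32.55482864379883), 9.865806579589844)
[[ 0.418 -0.039  0.136]
 [ 0.498 -0.055  0.136]
 [ 0.493 -0.08   0.136]
 [ 0.413 -0.063  0.136]] [ 0.45546488 -0.0590172   0.136     ]
```

The crop shows the block at (200,338) with its long side roughly along world x. The plate is turned a few degrees at (345,185), with the hexagon near (345,198). The key bar is at (562,290), close to world x. Next I compute the moves to a spot above the block.

```bash
cat >> look.py <<'E'
from scipy.spatial.transform import Rotation as Rn
def down(psi): # tool down, tool x at yaw psi (deg)
    return Rn.from_euler('z',psi,degrees=True)*Rn.from_euler('x',180,degrees=True)
def plate_R(yaw): return Rn.from_euler('z',yaw,degrees=True)*Rn.from_euler('y',-30,degrees=True)
def cur():
    o=robot.get_obs(); return np.array(o['position']),Rn.from_quat(o['tool_rot'])
def plan(poses,start=None):
    p,R=start or cur()
    for q,S in poses:
        q=np.array(q,float);d=R.inv().apply(q-p)*1e3;v=(R.inv()*S).as_rotvec(degrees=True)
        print('%.1f %.1f %.1f %.1f %.1f %.1f'%(*d,*v),' rows>=%.1f'%max(np.linalg.norm(d)/41.7,np.linalg.norm(v)/7.16));p,R=q,S
E
python3 - <<'E'
from look import *
plan([([.45,-.13,.27],down(60)),([.4125,.296,.22],down(96.6))])
E
```

```text
366.5 -333.4 -25.5 -0.0 -0.0 -37.6  rows>=11.9
350.2 -245.5 50.0 -0.0 0.0 -36.6  rows>=10.3
```

Call:
move_arm --series "240 -218 -17 0 0 0;240 -218 -17 0 0 0;240 -218 -17 0 0 0;240 -218 -17 0 0 0;240 -218 -17 0 0 0;240 -218 -17 0 0 0;240 -218 -17 0 0 0;240 -218 -17 0 0 0" --jaw 1

```text
time: 2.02
position: [0.3775, -0.282, 0.2619]
tool_rot: [0.981, 0.194, 0.0, -0.0]
ft_force: [-0.7, -0.2, -0.4]
grip_width: 0.0869
grip_force: 0.0
```

Call:
move_arm --series "126 -115 -8 0 0 -38;126 -115 -8 0 0 -38;126 -115 -8 0 0 -38;126 -115 -8 0 0 -38;126 -115 -8 0 0 -38;126 -115 -8 0 0 -38"

```text
time: 2.52
position: [0.4505, -0.1276, 0.27]
tool_rot: [0.862, 0.508, 0.0, 0.0]
ft_force: [-0.1, -0.5, -0.7]
grip_width: 0.0871
grip_force: 0.0
```

Call:
move_arm --series "230 -161 20 0 0 0;230 -161 20 0 0 0;230 -161 20 0 0 0;230 -161 20 0 0 0;230 -161 20 0 0 0;230 -161 20 0 0 0;230 -161 20 0 0 0;230 -161 20 0 0 0"

```text
time: 3.18
position: [0.4218, 0.1536, 0.2494]
tool_rot: [0.863, 0.506, 0.0, -0.001]
ft_force: [0.7, -0.7, -0.1]
grip_width: 0.0866
grip_force: 0.0
```

Call:
move_arm --series "120 -84 30 0 0 -37;120 -84 30 0 0 -37;120 -84 30 0 0 -37;120 -84 30 0 0 -37;120 -84 30 0 0 -37;120 -84 30 0 0 -37"

```text
time: 3.68
position: [0.4094, 0.2957, 0.2191]
tool_rot: [0.658, 0.753, -0.0, 0.0]
ft_force: [-0.1, 0.0, -0.1]
grip_width: 0.0869
grip_force: 0.0
```

```bash
python3 - <<'E'
from look import *
c=robot.camera('wrist'); save(c,'w1')
W=c['world_to_cam'];print(-W[:3,:3].T@W[:3,3], W[:3,:3].T[:,2])
for t in ['workpiece','block_seat','hex_top','stop_pin','angle_plate','mug']:
    r=robot.tip_of(c,t); print(t,[(np.round(d['xyz'],4).tolist(),round(d['p'],2)) for d in r[:2]])
o=robot.get_obs();print(o['time'],o['position'],o['ft_force'])
E
```

```text
[0.39968089 0.37002614 0.35842893] [ 0.0365411  -0.26886008 -0.96248585]
workpiece [([0.4103, 0.2949, 0.0018], 0.56)]
block_seat [([0.5303, 0.1401, 0.0547], 0.73)]
hex_top [([0.5085, 0.1504, 0.0352], 0.61)]
stop_pin [([0.5283, 0.1803, 0.0463], 0.84)]
angle_plate []
mug [([0.3786, 0.1314, -0.0035], 0.75)]
4.0333 [0.40999414 0.29399103 0.21984354] [ 0.26468054 -0.57498688  0.21528772]
```

View pics/w1.png

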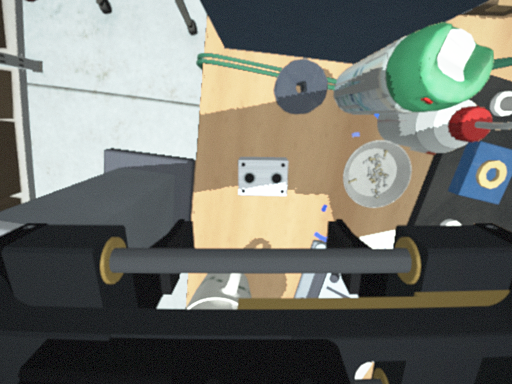

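The wrist picture shows the block at about (263,176), square to the view, with the mug's rim at (220,290). The bottle and can are at the upper right, clear of the descent.

```bash
python3 - <<'E'
from look import *
c=robot.camera('wrist')
def ray(px,z):
    W=c['world_to_cam'];u=cv2.undistortPoints(np.array([[px]],float),np.array(c['mtx']),np.array(c['distortion'],float))[0,0]
    R=W[:3,:3];o=-R.T@W[:3,3];d=R.T@np.array([u[0],u[1],1]);return o+d*(z-o[2])/d[2]
hsv=cv2.cvtColor(c['img'],cv2.COLOR_RGB2HSV)
m=np.zeros(hsv.shape[:2],np.uint8);s=np.s_[145:205,225:305];m[s]=(hsv[s][...,1]<45)&(hsv[s][...,2]>110)
k=max(cv2.findContours(m,0,2)[0],key=cv2.contourArea);bp=cv2.boxPoints(cv2.minAreaRect(k));print(bp)
P=np.array([ray(p,.028) for p in bp]);print(P.round(4),P.mean(0))
d=np.diff(P,axis=0);print(np.linalg.norm(d,axis=1),np.degrees(np.arctan2(d[:,1],d[:,0])))
E
```

```text
[[237. 155.]
 [287. 155.]
 [287. 194.]
 [237. 194.]]
[[0.3789 0.3198 0.028 ]
 [0.4398 0.3275 0.028 ]
 [0.4474 0.2783 0.028 ]
 [0.3841 0.2703 0.028 ]] [0.412553  0.2989697 0.028    ]
[0.06134612 0.04980938 0.06379619] [   7.25468483  -81.21696679 -172.75785748]
```

Call:
move_arm --series "3 2 182 0 0 0;3 2 182 0 0 0;3 2 182 0 0 0;3 2 182 0 0 0;3 2 182 0 0 0;3 2 182 0 0 0;3 2 182 0 0 0"

```text
time: 4.67
position: [0.4111, 0.2977, 0.037]
tool_rot: [0.66, 0.751, -0.001, -0.0]
ft_force: [0.6, 0.6, 0.3]
grip_width: 0.0868
grip_force: 0.0
```

Call:
move_arm --series "0 0 0 0 0 0;0 0 0 0 0 0;0 0 0 0 0 0;0 0 0 0 0 0;0 0 0 0 0 0" --jaw 0.3 --newtons 30

```text
time: 5.08
position: [0.4119, 0.2984, 0.0387]
tool_rot: [0.66, 0.751, 0.001, 0.001]
ft_force: [-1.2, -0.1, 6.8]
grip_width: 0.0614
grip_force: 28.8
```

```bash
python3 - <<'E'
from look import *
from scipy.optimize import least_squares
M=[((-50,33,0),[(.528,.180,.047),(.526,.182,.046),(.5283,.1803,.0463)]),((-38,-4,0),[(.528,.145,.05),(.529,.145,.053),(.5303,.1401,.0547)]),((11,0,52),[(.549,.148,.120),(.548,.146,.122)]),((0,0,0),[(.564,.14,.069),(.565,.143,.07)]),((11,0,0),[(.577,.143,.079)])]
f=lambda v:np.concatenate([plate_R(v[3]).apply(np.array(l)/1e3)+v[:3]-np.array(w) for l,ws in M for w in ws])
r=least_squares(f,[.565,.142,.07,0]);print(r.x,abs(r.fun).max())
# top-view corners overlay for checking
c=robot.camera('top')
im=cv2.cvtColor(c['img'],cv2.COLOR_RGB2BGR)
out=[]
for yaw,col in [(r.x[3],(0,0,255)),(-3.7,(0,255,0))]:
    L=np.array([(-75,-57,0),(75,-57,0),(75,57,0),(-75,57,0)])/1e3
    P=proj(c,plate_R(yaw).apply(L)+r.x[:3]);print(yaw,P.round(1).tolist())
s=im[130:215,210:300];s=cv2.resize(s,None,fx=6,fy=6,interpolation=3)
P=proj(c,plate_R(-3.7).apply(L)+r.x[:3])
cv2.polylines(s,[((P-[210,130]+.5)*6).astype(int)],True,(0,255,0),1)
P=proj(c,plate_R(-3.7).apply(np.array([(11,0,52),(-50,33,0),(-38,-4,0)])/1e3)+r.x[:3])
for q in (P-[210,130]+.5)*6: cv2.circle(s,tuple(int(x) for x in q),3,(0,0,255),1)
cv2.imwrite('pics/ov.png',s)
E
```

```text
[ 0.56441717  0.14256994  0.07113031 -8.70147799] 0.00349465920090411
-8.70147799041775 [[269.5, 199.6], [277.9, 148.4], [234.0, 142.5], [227.9, 194.1]]
-3.7 [[271.8, 198.0], [275.9, 146.3], [231.6, 144.2], [229.8, 196.1]]
```

View pics/ov.png

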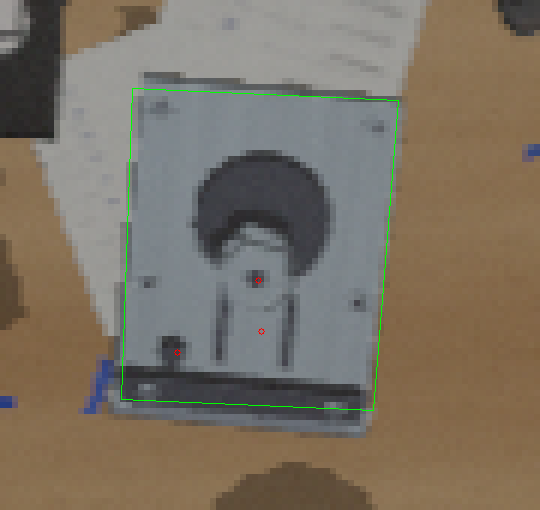

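The overlay shows the projected hexagon and pin falling on the real ones, at (257,280) and (175,350). The real edges are turned about 2 degrees further, so I use a plate yaw of −5.8.

```bash
cat >> look.py <<'E'
O=np.array([.5644,.1426,.0711]);YAW=-5.8
PR=plate_R(YAW)
def pw(x,y,z): return PR.apply(np.array([x,y,z])/1e3)+O
RP=PR*Rn.from_euler('z',180,degrees=True)*Rn.from_euler('x',180,degrees=True) # tool square to plate, tool x = -plate x, y=+plate y
E
python3 - <<'E'
from look import *
print(RP.as_matrix().round(2))
p,R=cur(); print(p,robot.get_obs()['ft_force'],pw(-36,-7,38))
a=[p[0],p[1],.19]
plan([(a,R),(pw(-36,-7,95),RP)])
E
```

```text
[[-0.86  0.1   0.5 ]
 [ 0.09  0.99 -0.05]
 [-0.5   0.   -0.87]]
[0.41186317 0.29836888 0.03867804] [-1.20208375  0.22288251  6.99326407] [0.51377256 0.14070653 0.08600897]
0.1 0.4 -151.3 0.0 0.0 0.0  rows>=3.6
-163.0 52.9 54.6 -19.9 -25.3 -75.0  rows>=11.4
```

Call:
move_arm --series "0 0 -151 0 0 0;0 0 -151 0 0 0;0 0 -151 0 0 0;0 0 -151 0 0 0;0 0 -151 0 0 0"

```text
time: 5.55
position: [0.4142, 0.2996, 0.1939]
tool_rot: [0.66, 0.751, 0.005, 0.002]
ft_force: [0.7, 0.8, -1.6]
grip_width: 0.062
grip_force: 30.0
```

Call:
move_arm --series "-20 7 7 -2.5 -3 -9.4;-40 14 14 -5 -6 -18.8;-60 20 20 -7.5 -9.5 -28;-163 53 55 -20 -25 -75;-163 53 55 -20 -25 -75;-163 53 55 -20 -25 -75;-163 53 55 -20 -25 -75;-163 53 55 -20 -25 -75"

```text
time: 6.22
position: [0.4838, 0.1415, 0.1317]
tool_rot: [0.247, 0.951, -0.009, 0.187]
ft_force: [-0.4, -0.6, -3.2]
grip_width: 0.0618
grip_force: 30.0
```

```bash
python3 - <<'E'
from look import *
o=robot.get_obs();print(o['time'],o['position'],o['q'],o['grip_width'])
plan([(pw(-36,-7,95),RP)])
E
```

```text
6.2167 [0.48384956 0.14153206 0.13170756] [ 0.1558679   0.51446146  2.052023   -0.61819471  0.28566909 -0.33640484] 0.061764354334990425
-1.6 2.8 -3.1 -5.9 -7.9 -22.1  rows>=3.4
```

Call:
move_arm --series "-2 3 -3 -6 -8 -22;-2 3 -3 -6 -8 -22;-2 3 -3 -6 -8 -22;-2 3 -3 -6 -8 -22;-2 3 -3 -6 -8 -22;-2 3 -3 -6 -8 -22"

```text
time: 6.72
position: [0.4901, 0.1479, 0.1466]
tool_rot: [0.052, 0.966, -0.013, 0.251]
ft_force: [0.2, -0.3, -2.5]
grip_width: 0.0615
grip_force: 30.0
```

```bash
python3 - <<'E'
from look import *
o=robot.get_obs();print(o['time'],o['q'],o['ft_force'])
c=robot.camera('wrist'); save(c,'w2')
for t in ['workpiece','block_seat','hex_top','stop_pin','front_ledge','angle_plate']:
    r=robot.tip_of(c,t); print(t,[((PR.inv().apply(np.array(d['xyz'])-O)*1e3).round(1).tolist(),round(d['p'],2)) for d in r[:2]])
p,R=cur();print(PR.inv().apply(p-O)*1e3)
plan([(pw(-36,-7,95),RP),(pw(-36,-7,44),RP)])
print(proj(c,[pw(-68,-30,12),pw(-68,50,12),pw(-50,33,11),pw(11,0,52)]))
E
```

```text
6.7167 [ 0.1412652   0.49546826  2.13349013 -1.42865093  0.11985668  0.07596912] [ 0.18118687 -0.30211284 -2.507564  ]
workpiece [([-24.8, -5.0, 65.0], 0.76)]
block_seat [([-36.0, -4.0, 1.2], 0.87)]
hex_top [([9.1, 0.3, 50.0], 0.7)]
stop_pin []
front_ledge [([-68.1, 2.3, -2.3], 0.69), ([-109.5, -216.0, -17.1], 0.25)]
angle_plate []
[-24.7757079   -1.90642615 102.37429679]
11.1 -5.1 7.5 -0.1 -0.7 -0.3  rows>=0.3
-0.0 -0.0 51.0 0.0 0.0 0.0  rows>=1.2
[[226.3078573  158.4137834 ]
 [319.60397145 157.94132341]
 [299.01651078 178.35354964]
 [261.90886133 264.95099963]]
```

View pics/w2.png

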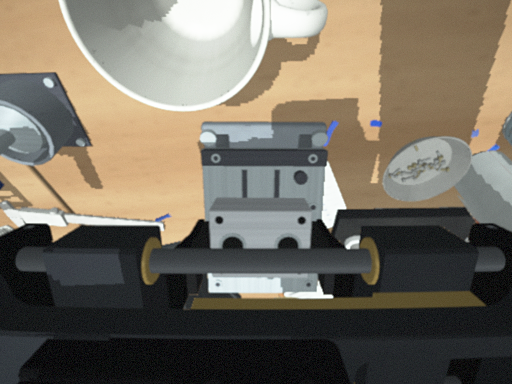

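The picture shows the block held squarely, its top at about (260,240). Below it lie the seat, the ledge at (262,157) and the pin at (300,177). However, q4 is at its limit, so I fit the arm's kinematics to find a clear way in.

```bash
cat > kin.py <<'E'
from look import *
from scipy.optimize import least_squares
S=[([-1.359,.527,1.433,0,1.181,-.178],[.2381,-.5779,.2446],[.98097,.19415,0,0]),
([.1558679,.51446146,2.052023,-.61819471,.28566909,-.33640484],[.48384956,.14153206,.13170756],[.247,.951,-.009,.187]),
([.1412652,.49546826,2.13349013,-1.42865093,.11985668,.07596912],[.4901,.1479,.1466],[.052,.966,-.013,.251])]
G=[.0,.3,.35,.0,.35,.2]
def fk(q,g):
    a1,h,L2,e,L3,L6=g
    z=lambda a:Rn.from_euler('z',a);y=lambda a:Rn.from_euler('y',a)
    R1=z(q[0]);p=R1.apply([a1,0,h]);R2=R1*y(q[1]);p=p+R2.apply([0,0,L2]);R3=R2*y(q[2]);p=p+R3.apply([e,0,L3])
    R4=R3*z(q[3]);R5=R4*y(q[4]);p=p+R5.apply([0,0,L6]);return p,R5*z(q[5]+np.pi/2*SG)
SG=1
E
python3 - <<'E'
import kin;from kin import *
for SG in (1,-1,0,2):
  kin.SG=SG
  print(SG,[np.round((fk(q,G)[1].inv()*Rn.from_quat(t)).magnitude(),3) for q,p,t in S])
r=least_squares(lambda g:np.concatenate([fk(q,g)[0]-np.array(p) for q,p,t in S]),G);print(r.x,abs(r.fun).max())
print(np.linalg.lstsq(r.jac,np.zeros(9),rcond=None)[2:])
E
```

```text
1 [np.float64(0.001), np.float64(0.001), np.float64(0.001)]
-1 [np.float64(3.141), np.float64(3.141), np.float64(3.141)]
0 [np.float64(1.57), np.float64(1.571), np.float64(1.57)]
2 [np.float64(1.572), np.float64(1.57), np.float64(1.571)]
[ 1.58233599  1.55685386 -2.0299845  -0.05363785  0.03574183 -0.40291244] 0.10891083374200058
(np.int32(6), array([3.27518654, 2.58956395, 0.62846685, 0.39840241, 0.11640513,
       0.00815133]))
```

```bash
sed -i 's/a1,h,L2,e,L3,L6=g/a1,h,L2,e,L3,L6,yo=g/; s/\[a1,0,h\]/[a1,yo,h]/; s/^G=.*/G=[0,.3,.35,0,.35,.2,.11]/' kin.py
cat >> kin.py <<'E'
lo=np.array([-3.08,-.75,.22,-1.43,0,-2.85]);hi=np.array([3.08,2.2,2.44,4.57,2.65,2.85])
reg=np.array([0,.3,.4,0,.4,.2,.11])
r=least_squares(lambda g:np.concatenate([fk(q,g)[0]-np.array(p) for q,p,t in S]+[1e-3*(g-reg)]),G);g=r.x
def ik(p,R,q0):
    f=lambda q:np.concatenate([(fk(q,g)[0]-p)*10,(fk(q,g)[1].inv()*R).as_rotvec()])
    s=least_squares(f,np.clip(q0,lo+.01,hi-.01),bounds=(lo,hi));return s.x,np.abs(s.fun).max()
E
python3 - <<'E'
from kin import *
print(g.round(4),abs(r.fun[:9]).max())
for name,p in [('hover95',pw(-36,-7,95)),('seat',pw(-36,-7,38)),('key over',pw(11,0,52+15+114)),('key on',pw(11,0,34+114))]:
  for flip in (0,180):
    R=RP*Rn.from_euler('z',flip,degrees=True);b=set()
    for q4 in (-1,.5,2,3,4.3):
      for q5 in (.2,.6):
       for q6 in (-1.5,0,1.5):
        q,e=ik(p,R,[.1,.5,2.1,q4,q5,q6])
        if e<5e-3:b.add(tuple(q.round(2)))
    print(name,flip,sorted(b)[:4])
E
```

```text
[-0.0038  0.2702  0.5949  0.1146  0.3923  0.2849  0.1112] 8.680579633454921e-05
hover95 0 [(np.float64(0.13), np.float64(0.52), np.float64(2.17), np.float64(4.23), np.float64(0.13), np.float64(0.69))]
hover95 180 [(np.float64(0.13), np.float64(0.52), np.float64(2.17), np.float64(4.23), np.float64(0.13), np.float64(-2.45))]
seat 0 [(np.float64(0.12), np.float64(0.66), np.float64(2.13), np.float64(3.73), np.float64(0.2), np.float64(1.18))]
seat 180 [(np.float64(0.12), np.float64(0.66), np.float64(2.13), np.float64(3.73), np.float64(0.2), np.float64(-1.96))]
key over 0 [(np.float64(0.15), np.float64(0.29), np.float64(2.07), np.float64(-0.44), np.float64(0.3), np.float64(-0.92))]
key over 180 [(np.float64(0.15), np.float64(0.29), np.float64(2.07), np.float64(-0.44), np.float64(0.3), np.float64(2.22))]
key on 0 [(np.float64(0.14), np.float64(0.37), np.float64(2.07), np.float64(-0.56), np.float64(0.23), np.float64(-0.81))]
key on 180 [(np.float64(0.14), np.float64(0.37), np.float64(2.07), np.float64(-0.56), np.float64(0.23), np.float64(2.33))]
```

```bash
cat >> kin.py <<'E'
def rows(path,n=8):
    p0,R0=fk(path[0],g)
    for i in range(1,len(path)):
        p,R=fk(path[i],g);print('%.0f %.0f %.0f %.1f %.1f %.1f'%(*(R0.inv().apply(p-p0)*1e3),*(R0.inv()*R).as_rotvec(degrees=True)),end=';' if i%n else '\n')
        if i%n==0:p0,R0=p,R
    print()
def lerp(a,b,n): return [np.array(a)+(np.array(b)-a)*k/n for k in range(1,n+1)]
E
python3 - <<'E'
from kin import *
A=robot.get_obs()['q']
B=np.array([.138,.36,2.12,-1.28,.22,-.05])
C=np.array([.13,.36,2.12,4.2,.22,-2.42])
D,e=ik(pw(-36,-7,95),RP*Rn.from_euler('z',180,degrees=True),[.13,.52,2.17,4.23,.13,-2.45]);print(D,e)
path=[np.array(A)]+lerp(A,B,4)+lerp(B,C,34)+lerp(C,D,6)
P=np.array([fk(q,g)[0] for q in path]);print(P[::4].round(3),np.linalg.norm(np.diff(P,axis=0),axis=1).max())
rows(path)
E
```

```text
[ 0.13240236  0.52444961  2.16704769  4.22600516  0.13131842 -2.44837842] 6.632471850377687e-11
[[0.492 0.148 0.147]
 [0.501 0.122 0.217]
 [0.473 0.14  0.197]
 [0.459 0.176 0.189]
 [0.464 0.213 0.197]
 [0.486 0.238 0.217]
 [0.518 0.24  0.242]
 [0.545 0.218 0.26 ]
 [0.557 0.18  0.266]
 [0.55  0.142 0.256]
 [0.524 0.133 0.207]
 [0.485 0.144 0.135]] 0.02125549956921122
-13 -6 -13 1.0 -1.8 0.7;-24 -12 -26 2.0 -3.5 1.3;-35 -19 -40 2.9 -5.1 2.1;-44 -25 -55 3.9 -6.6 2.8;-35 -24 -53 3.4 -4.8 7.9;-25 -20 -53 2.7 -3.0 13.0;-16 -16 -52 1.9 -1.2 18.0;-8 -10 -52 1.0 0.5 23.1
9 4 -0 -0.7 1.9 5.0;17 9 -1 -1.5 3.7 10.1;25 16 -1 -2.5 5.4 15.1;31 23 -3 -3.6 7.1 20.1;36 32 -4 -4.7 8.7 25.2;39 41 -6 -6.0 10.1 30.3;41 50 -8 -7.4 11.4 35.4;42 60 -10 -8.8 12.6 40.4
6 8 -0 -1.6 1.2 5.0;10 17 -1 -3.3 2.3 10.1;13 27 -2 -5.0 3.3 15.1;14 37 -3 -6.8 4.1 20.1;13 47 -4 -8.6 4.8 25.2;11 56 -6 -10.5 5.3 30.3;8 65 -8 -12.3 5.8 35.3;3 74 -10 -14.2 6.0 40.4
0 10 -0 -2.0 0.2 5.0;-1 20 -1 -4.0 0.2 10.1;-4 30 -2 -6.0 0.1 15.1;-8 39 -3 -8.0 -0.1 20.1;-13 47 -4 -9.9 -0.5 25.2;-20 55 -6 -11.8 -1.0 30.3;-28 61 -8 -13.6 -1.6 35.3;-37 65 -10 -15.3 -2.4 40.4
-5 9 -0 -1.8 -0.9 5.0;-11 17 -1 -3.5 -1.9 10.1;-18 24 -2 -5.2 -3.1 15.1;-27 29 -3 -6.7 -4.3 20.1;-36 34 -4 -8.2 -5.6 25.2;-45 36 -6 -9.5 -7.0 30.3;-63 26 1 -8.6 -9.5 30.1;-80 16 8 -7.7 -11.9 29.9
-19 -1 9 0.2 -2.5 -0.4;-38 -3 16 0.5 -5.1 -0.7;-57 -4 23 0.7 -7.6 -1.0;-77 -5 30 0.9 -10.1 -1.3;
```

Call:
move_arm --series "-13 -6 -13 1 -1.8 0.7;-24 -12 -26 2 -3.5 1.3;-35 -19 -40 2.9 -5.1 2.1;-44 -25 -55 3.9 -6.6 2.8;-35 -24 -53 3.4 -4.8 7.9;-25 -20 -53 2.7 -3 13;-16 -16 -52 1.9 -1.2 18;-8 -10 -52 1 0.5 23"

```text
time: 7.73
position: [0.4717, 0.14, 0.1966]
tool_rot: [0.247, 0.937, 0.03, 0.245]
ft_force: [-0.3, 0.1, -2.3]
grip_width: 0.0617
grip_force: 30.0
```

Call:
move_arm --series "9 4 0 -0.7 1.9 5;17 9 -1 -1.5 3.7 10;25 16 -1 -2.5 5.4 15;31 23 -3 -3.6 7.1 20;36 32 -4 -4.7 8.7 25;39 41 -6 -6 10 30;41 50 -8 -7.4 11.4 35;42 60 -10 -8.8 12.6 40"

```text
time: 8.4
position: [0.4622, 0.2138, 0.1973]
tool_rot: [0.528, 0.812, 0.209, 0.135]
ft_force: [-0.1, -0.5, -2.0]
grip_width: 0.0618
grip_force: 30.0
```

```bash
python3 - <<'E'
from kin import *
o=robot.get_obs();A=np.array(o['q']);print(A.round(3),o['position'],o['grip_width'])
C=np.array([.13,.36,2.12,4.2,.22,-2.42])
D,e=ik(pw(-36,-7,95),RP*Rn.from_euler('z',180,degrees=True),[.13,.52,2.17,4.23,.13,-2.45])
n=int(np.ceil((C[3]-A[3])/.163));print(n)
rows([A]+lerp(A,C,n)+lerp(C,D,6))
E
```

```text
[ 0.136  0.357  2.124  0.664  0.221 -0.901] [0.4621705  0.21379711 0.1973381 ] 0.06178568567932373
22
5 8 -0 -1.6 1.2 5.0;9 18 -1 -3.3 2.3 10.1;12 27 -1 -5.1 3.2 15.1;13 37 -2 -6.9 4.0 20.2;12 47 -4 -8.7 4.7 25.3;10 57 -6 -10.6 5.2 30.3;6 66 -7 -12.4 5.6 35.4;1 75 -9 -14.3 5.8 40.5
0 10 -0 -2.0 0.2 5.0;-1 20 -1 -4.0 0.2 10.1;-4 30 -1 -6.0 0.1 15.1;-8 39 -2 -8.0 -0.2 20.2;-14 48 -4 -9.9 -0.6 25.3;-21 55 -5 -11.8 -1.1 30.3;-29 61 -7 -13.6 -1.7 35.4;-37 66 -9 -15.3 -2.5 40.5
-5 9 -0 -1.8 -0.9 5.0;-11 17 -0 -3.5 -1.9 10.1;-18 24 -1 -5.2 -3.1 15.1;-27 29 -2 -6.7 -4.3 20.2;-36 34 -4 -8.2 -5.6 25.3;-45 36 -5 -9.5 -7.0 30.3;-62 26 2 -8.6 -9.5 30.2;-80 16 8 -7.6 -11.9 30.0
-19 -1 9 0.2 -2.5 -0.4;-38 -3 16 0.5 -5.1 -0.7;-57 -4 23 0.7 -7.6 -1.0;-77 -5 30 0.9 -10.1 -1.3;
```

It follows the planned branch.

Call:
move_arm --series "5 8 0 -1.6 1.2 5;9 18 -1 -3.3 2.3 10;12 27 -1 -5.1 3.2 15;13 37 -2 -6.9 4 20;12 47 -4 -8.7 4.7 25;10 57 -6 -10.6 5.2 30;6 66 -7 -12.4 5.6 35.4;1 75 -9 -14.3 5.8 40.5"

```text
time: 9.07
position: [0.5182, 0.2391, 0.2413]
tool_rot: [0.744, 0.554, 0.365, 0.079]
ft_force: [1.0, 0.2, -1.8]
grip_width: 0.0613
grip_force: 30.0
```

Call:
move_arm --series "0 10 0 -2 0.2 5;-1 20 -1 -4 0.2 10;-4 30 -1 -6 0.1 15;-8 39 -2 -8 -0.2 20;-14 48 -4 -9.9 -0.6 25;-21 55 -5 -11.8 -1.1 30;-29 61 -7 -13.6 -1.7 35.4;-37 66 -9 -15.3 -2.5 40.5"

```text
time: 9.73
position: [0.5581, 0.1791, 0.2647]
tool_rot: [0.881, 0.208, 0.422, 0.056]
ft_force: [-0.2, -0.8, -3.0]
grip_width: 0.0617
grip_force: 30.0
```

```bash
python3 - <<'E'
from kin import *
o=robot.get_obs();A=np.array(o['q']);print(A.round(3),o['position'],o['grip_width'])
C=np.array([.13,.36,2.12,4.2,.22,-2.42])
D,e=ik(pw(-36,-7,95),RP*Rn.from_euler('z',180,degrees=True),[.13,.52,2.17,4.23,.13,-2.45])
n=int(np.ceil((C[3]-A[3])/.163));print(n)
rows([A]+lerp(A,C,n)+lerp(C,D,6))
E
```

```text
[ 0.132  0.36   2.118  3.251  0.217 -2.022] [0.55808472 0.179133   0.26469441] 0.06169047833106398
6
-5 9 -0 -1.7 -0.9 5.1;-11 16 -1 -3.4 -1.9 10.1;-19 23 -2 -5.0 -3.0 15.2;-27 28 -3 -6.6 -4.3 20.2;-36 33 -4 -8.0 -5.6 25.3;-45 35 -6 -9.3 -6.9 30.4;-62 25 1 -8.4 -9.4 30.2;-80 15 8 -7.5 -11.8 30.0
-19 -1 9 0.2 -2.5 -0.4;-38 -3 16 0.5 -5.1 -0.7;-57 -4 23 0.7 -7.6 -1.0;-77 -5 30 0.9 -10.1 -1.3;
```

Call:
move_arm --series "-5 9 0 -1.7 -0.9 5;-11 16 -1 -3.4 -1.9 10;-19 23 -2 -5 -3 15;-27 28 -3 -6.6 -4.3 20;-36 33 -4 -8 -5.6 25;-45 35 -6 -9.3 -6.9 30.4;-62 25 1 -8.4 -9.4 30.2;-80 15 8 -7.5 -11.8 30"

```text
time: 10.4
position: [0.5256, 0.1338, 0.2072]
tool_rot: [0.937, -0.058, 0.345, 0.022]
ft_force: [0.7, 0.0, -2.5]
grip_width: 0.0613
grip_force: 30.0
```

Call:
move_arm --series "-19 -1 9 0.2 -2.5 -0.4;-38 -3 16 0.5 -5 -0.7;-57 -4 23 0.7 -7.6 -1;-77 -5 30 0.9 -10 -1.3;-77 -5 30 0.9 -10 -1.3;-77 -5 30 0.9 -10 -1.3"

```text
time: 10.9
position: [0.4871, 0.1429, 0.1338]
tool_rot: [0.964, -0.047, 0.261, 0.014]
ft_force: [0.0, -0.6, -2.0]
grip_width: 0.0615
grip_force: 30.0
```

```bash
cat >> look.py <<'E'
RQ=RP*Rn.from_euler('z',180,degrees=True)
def lp(p): return (PR.inv().apply(np.array(p)-O)*1e3).round(1)
E
python3 - <<'E'
from look import *
o=robot.get_obs();print(o['time'],o['q'],o['ft_force'],lp(o['position']))
c=robot.camera('wrist'); save(c,'w3')
for t in ['workpiece','block_seat','hex_top','stop_pin','front_ledge']:
    r=robot.tip_of(c,t); print(t,[(lp(d['xyz']),round(d['p'],2)) for d in r[:2]])
plan([(pw(-36,-7,95),RQ),(pw(-36,-7,50),RQ)])
E
```

```text
10.9 [ 0.13172974  0.53109397  2.16808561  4.14622548  0.13963868 -2.37388269] [ 0.02619131 -0.59389574 -1.97102664] [-35.3  -7.5  92.7]
workpiece [(array([-38.2,  -8.2,  54.4]), 0.85)]
block_seat [(array([-35.7,  -4.7,   2.5]), 0.79)]
hex_top [(array([10.4,  0.3, 50.7]), 0.58)]
stop_pin [(array([-47.5,  32.1,   1.7]), 0.76)]
front_ledge []
-2.1 -0.3 -1.5 0.0 -0.5 0.2  rows>=0.1
-0.0 0.0 45.0 0.0 0.0 0.0  rows>=1.1
```

View pics/w3.png

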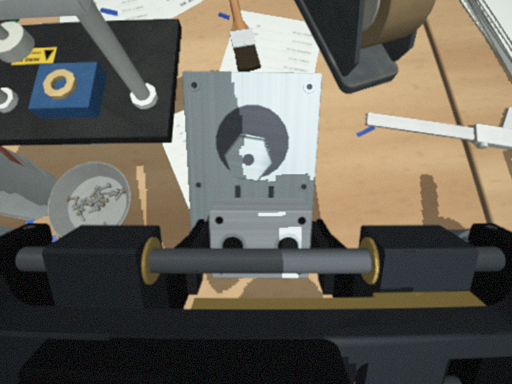

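The plate's top corners show at (184,72) and (322,73), the hexagon near (250,158), and the held block's rear top edge from (211,211) to (313,213). I'll check the model and the block's position in the hand against these.

```bash
python3 - <<'E'
from look import *
c=robot.camera('wrist')
im=cv2.cvtColor(c['img'],cv2.COLOR_RGB2BGR)
p,R=cur()
print('plate corners',proj(c,[pw(75,57,0),pw(75,-57,0)]).round(1).tolist(),'hextop',proj(c,[pw(11,0,52),pw(11,0,32)]).round(1).tolist())
# block top back corners assuming block centred at TCP, underside 38 ahead
for dx in (-2,0,2):
  print(dx,proj(c,[p+R.apply(np.array([23+dx,s*31,10])/1e3) for s in (-1,1)]).round(1).tolist())
s=cv2.resize(im[60:230,170:335],None,fx=4,fy=4,interpolation=3)
h=cv2.resize(im[125:190,210:300],None,fx=8,fy=8,interpolation=3)
for a in (0,30):
  V=[pw(11+15*np.cos(np.radians(k*60+a)),15*np.sin(np.radians(k*60+a)),52) for k in range(6)]
cv2.imwrite('pics/hex.png',h[:,:])
E
```

```text
plate corners [[182.0, 73.0], [323.1, 73.6]] hextop [[250.7, 161.6], [251.6, 157.5]]
-2 [[208.6, 210.5], [314.4, 210.6]]
0 [[208.4, 207.3], [314.5, 207.3]]
2 [[208.3, 204.0], [314.7, 204.1]]
```

View pics/hex.png

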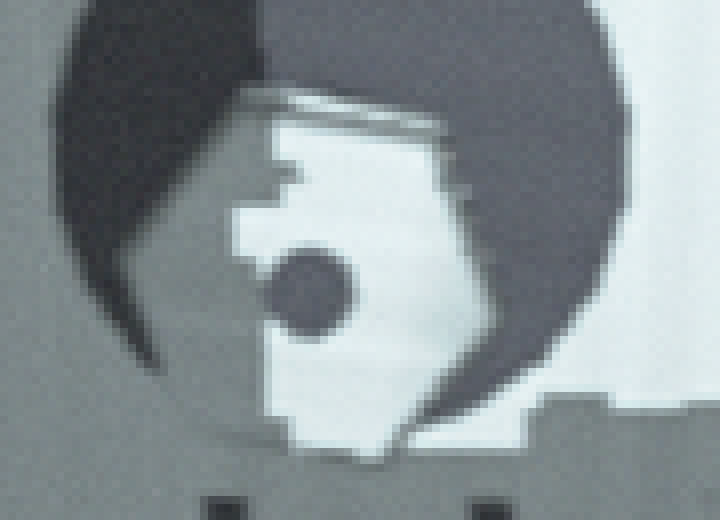

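The hexagon's vertices in the crop are (240,90), (440,130), (495,315), (385,455), (215,435) and (120,260), with the hole at (310,292). One flat therefore faces about 10° clockwise of the uphill direction. The block's centre sits about 2.5 mm downslope of the TCP.

```bash
python3 - <<'E'
from look import *
from scipy.optimize import least_squares
c=robot.camera('wrist')
V=np.array([(240,90),(440,130),(495,315),(385,455),(215,435),(120,260)])/8+[209.5,124.5]
def f(v,z=50,rad=None):
    a=np.radians(v[0]);return (proj(c,[pw(11+v[1]+v[3]*np.cos(a-k*np.pi/3),v[2]+v[3]*np.sin(a-k*np.pi/3),50) for k in range(6)])-V).ravel()
r=least_squares(f,[20,0,0,17]);print('vertex angle, dx,dy,R',r.x,'flat normal',r.x[0]-30,abs(r.fun).max())
plan([(pw(-34.2,-7,50),RQ)])
E
```

```text
vertex angle, dx,dy,R [22.22431553  0.67459968  1.2079686  16.39735381] flat normal -7.77568446768111 1.758466471215769
-0.3 -0.4 43.5 0.0 -0.5 0.2  rows>=1.0
```

Call:
move_arm --series "0 0 15 0 -0.5 0;0 0 30 0 -0.5 0;0 0 43 0 -0.5 0;0 0 43 0 -0.5 0"

```text
time: 11.63
position: [0.5101, 0.1405, 0.096]
tool_rot: [0.965, -0.047, 0.257, 0.014]
ft_force: [-0.5, -0.4, -2.7]
grip_width: 0.0615
grip_force: 30.0
```

Call:
move_arm --series "0 0 3 0 0 0;0 0 6 0 0 0;0 0 6 0 0 0"

```text
time: 11.88
position: [0.5119, 0.1404, 0.0921]
tool_rot: [0.965, -0.047, 0.258, 0.014]
ft_force: [0.4, -0.8, -2.6]
grip_width: 0.0618
grip_force: 30.0
```

```bash
python3 - <<'E'
from look import *
o=robot.get_obs();print(o['time'],o['q'],PR.inv().apply(o['ft_force']),lp(o['position']))
plan([(pw(-34.2,-7,50),RQ)])
E
```

```text
11.8833 [ 0.11561006  0.64401192  2.13161907  3.78250147  0.18118406 -2.01929794] [-0.90380466 -0.75588037 -2.43402147] [-34.5  -7.5  44.2]
0.3 -0.4 -5.8 0.0 0.1 0.2  rows>=0.1
```

Call:
move_arm --series "0 0 2 0 0 0;0 0 4 0 0 0;0 0 4 0 0 0"

```text
time: 12.13
position: [0.514, 0.1403, 0.0886]
tool_rot: [0.965, -0.047, 0.258, 0.014]
ft_force: [-0.1, -0.4, -1.6]
grip_width: 0.0615
grip_force: 30.0
```

Call:
move_arm --series "0 0 1 0 0 0;0 0 2 0 0 0;0 0 2 0 0 0"

```text
time: 12.38
position: [0.515, 0.1401, 0.0867]
tool_rot: [0.965, -0.047, 0.258, 0.014]
ft_force: [0.1, -0.4, -4.2]
grip_width: 0.0619
grip_force: 30.0
```

Call:
move_arm --series "0 0 1 0 0 0;0 0 2 0 0 0;0 0 2 0 0 0;0 0 2 0 0 0"

```text
time: 12.72
position: [0.5151, 0.1401, 0.0862]
tool_rot: [0.965, -0.047, 0.258, 0.014]
ft_force: [-5.6, 2.2, 9.4]
grip_width: 0.0615
grip_force: 30.0
```

```bash
python3 - <<'E'
from look import *
o=robot.get_obs();print(o['time'],PR.inv().apply(o['ft_force']),lp(o['position']))
E
```

```text
12.7167 [-0.36969236  1.58590626 11.03763799] [-34.7  -7.4  37.4]
```

Call:
move_arm --series "0 0 -1 0 0 0;0 -1 -1 0 0 0;0 -2 -1 0 0 0;0 -2 -1 0 0 0"

```text
time: 13.05
position: [0.5153, 0.1417, 0.0862]
tool_rot: [0.965, -0.047, 0.258, 0.014]
ft_force: [-4.5, -3.4, 5.0]
grip_width: 0.0616
grip_force: 30.0
```

Call:
move_arm --series "0 -1 0 0 0 0;0 -2 0 0 0 0;0 -2 0 0 0 0"

```text
time: 13.3
position: [0.5154, 0.1435, 0.0861]
tool_rot: [0.965, -0.047, 0.258, 0.014]
ft_force: [-4.9, -2.9, 5.9]
grip_width: 0.0619
grip_force: 30.0
```

```bash
python3 - <<'E'
from look import *
o=robot.get_obs();print(o['time'],PR.inv().apply(o['ft_force']),lp(o['position']))
E
```

```text
13.3 [-1.01642586 -3.42386831  7.43320504] [-34.8  -4.   37.4]
```

Call:
move_arm --series "0 -1 0 0 0 0;0 -1 0 0 0 0"

```text
time: 13.47
position: [0.5155, 0.1445, 0.0861]
tool_rot: [0.965, -0.047, 0.258, 0.014]
ft_force: [-4.4, -2.8, 5.0]
grip_width: 0.0615
grip_force: 30.0
```

Call:
move_arm --series "0 -1 0 0 0 0;0 -1 0 0 0 0"

```text
time: 13.63
position: [0.5155, 0.145, 0.0861]
tool_rot: [0.965, -0.048, 0.258, 0.015]
ft_force: [-4.5, -4.9, 5.4]
grip_width: 0.0621
grip_force: 30.0
```

Call:
move_arm --series "-1 0 0 0 0 0;-1 0 0 0 0 0"

```text
time: 13.8
position: [0.5155, 0.145, 0.086]
tool_rot: [0.965, -0.048, 0.259, 0.015]
ft_force: [-4.1, -5.9, 5.8]
grip_width: 0.0615
grip_force: 30.0
```

```bash
python3 - <<'E'
from look import *
o=robot.get_obs();print(o['time'],PR.inv().apply(o['ft_force']),lp(o['position']))
E
```

```text
13.8 [-0.14834926 -6.29298252  6.75380581] [-34.9  -2.6  37.4]
```

Call:
move_arm --series "-1 0 0 0 0 0;-1 0 0 0 0 0;-1 0 0 0 0 0"

```text
time: 14.05
position: [0.5155, 0.145, 0.086]
tool_rot: [0.964, -0.048, 0.26, 0.015]
ft_force: [-2.9, -5.8, 7.5]
grip_width: 0.0619
grip_force: 30.0
```

Call:
move_arm --series "-1 0 0 0 0 0;-1 0 0 0 0 0;-1 0 0 0 0 0"

```text
time: 14.3
position: [0.5154, 0.145, 0.086]
tool_rot: [0.964, -0.048, 0.261, 0.015]
ft_force: [-3.4, -6.9, 7.9]
grip_width: 0.0621
grip_force: 30.0
```

```bash
python3 - <<'E'
from look import *
o=robot.get_obs();print(o['time'],PR.inv().apply(o['ft_force']),lp(o['position']))
E
```

```text
14.3 [ 1.6704269  -7.2505479   8.20143768] [-35.   -2.5  37.4]
```

Call:
move_arm --series "2 0 0 0 0 0;2 0 0 0 0 0"

```text
time: 14.47
position: [0.5155, 0.145, 0.0861]
tool_rot: [0.965, -0.048, 0.259, 0.015]
ft_force: [-3.6, -6.3, 5.4]
grip_width: 0.0619
grip_force: 30.0
```

Call:
move_arm --series "0 0 0 0 0 0;0 0 0 0 0 0;0 0 0 0 0 0;0 0 0 0 0 0" --jaw 1

```text
time: 14.8
position: [0.5157, 0.1464, 0.0853]
tool_rot: [0.965, -0.047, 0.258, 0.014]
ft_force: [-0.5, -1.0, -0.1]
grip_width: 0.0805
grip_force: 0.0
```

Call:
move_arm --series "0 0 -10 0 0 0;0 0 -30 0 0 0;0 0 -50 0 0 0;0 0 -55 0 0 0;0 0 -55 0 0 0"

```text
time: 15.22
position: [0.4875, 0.1494, 0.1344]
tool_rot: [0.965, -0.047, 0.259, 0.013]
ft_force: [0.3, 0.3, -0.6]
grip_width: 0.0866
grip_force: 0.0
```

```bash
python3 - <<'E'
from kin import *
o=robot.get_obs();A=np.array(o['q']);print(o['time'],A.round(3),o['ft_force'],lp(o['position']),o['grip_width'])
c=robot.camera('wrist'); save(c,'w4')
for t in ['workpiece','stop_pin','hex_top']:
    print(t,[(lp(d['xyz']),round(d['p'],2)) for d in robot.tip_of(c,t)[:2]])
L=[pw(x,y,28) for x,y in [(-15,27),(-15,-35),(-61,-35),(-61,27)]]
print(proj(c,L).round(0).tolist())
im=cv2.cvtColor(c['img'],cv2.COLOR_RGB2BGR)
cv2.imwrite('pics/w4c.png',cv2.resize(im[110:300,150:350],None,fx=3,fy=3,interpolation=3))
E
```

```text
15.2167 [ 0.147  0.529  2.157  4.296  0.134 -2.509] [ 0.2755417   0.27296755 -0.55201624] [-35.2  -1.   93.4] 0.08657128290712231
workpiece [(array([-39.4,  -5.7,   2.1]), 0.68), (array([-68.3,   2.3,  -3. ]), 0.18)]
stop_pin []
hex_top [(array([10.8, -2. , 50.3]), 0.91), (array([-38.6, 260.3, -62.6]), 0.17)]
[[226.0, 187.0], [305.0, 188.0], [302.0, 241.0], [227.0, 241.0]]
```

View pics/w4c.png

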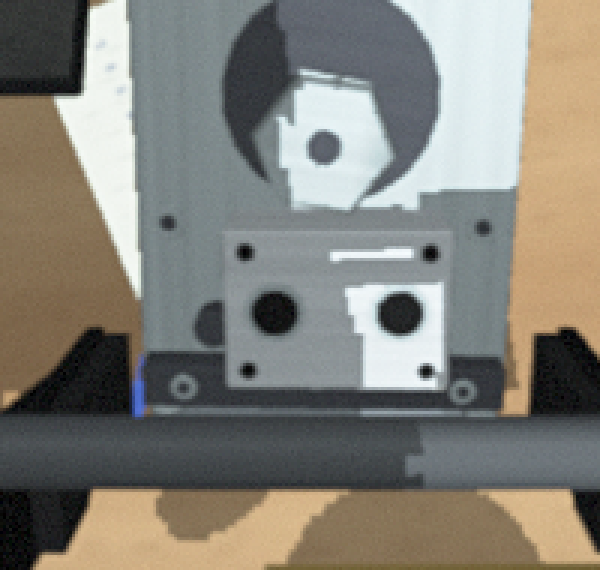

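The crop shows the block lying flat between the ledge and the cam, its left end against the pin at (215,325). Next I unwind the wrist while travelling to above the key.

```bash
cat > go.py <<'E'
from kin import *
F,e=ik(np.array([.4555,-.061,.215]),down(168.4),[-.3,.4,1.9,0,.8,-1.3])
if __name__=='__main__':
    print(F.round(3),e)
    o=robot.get_obs();A=np.array(o['q']);print(A.round(3),o['position'])
    C=np.array([.14,.36,2.12,4.15,.22,-2.42])
    path=[A]
    if A[1]>.5 and A[3]>4: path+=lerp(A,C,6);A=C
    n=max(1,int(np.ceil(max((A[3]-F[3])/.155,np.abs(F-A).max()/.155))));path+=lerp(A,F,n)
    P=[fk(q,g) for q in path]
    print(len(path),min(p[0][2] for p in P),max((P[i][1].inv()*P[i+1][1]).magnitude()*57.3 for i in range(len(P)-1)));print(np.array([p[0] for p in P])[::5].round(2).tolist())
    rows(path)
E
python3 go.py
```

```text
[-0.378  0.354  1.865  0.     0.922 -1.746] 1.5989322387417983e-13
[ 0.146  0.533  2.155  4.291  0.135 -2.506] [0.48829232 0.14900078 0.13266227]
34 0.13264241492973491 7.569218945241916
[[0.49, 0.15, 0.13], [0.53, 0.14, 0.23], [0.6, 0.11, 0.3], [0.65, 0.14, 0.35], [0.65, 0.17, 0.35], [0.59, 0.16, 0.29], [0.51, 0.05, 0.23]]
18 1 -10 -0.2 2.6 -0.2;35 3 -21 -0.3 5.2 -0.4;53 4 -33 -0.5 7.8 -0.5;70 6 -46 -0.7 10.4 -0.7;86 7 -60 -0.8 13.1 -0.8;103 9 -74 -1.0 15.8 -0.9;124 16 -76 -2.3 18.7 -7.1;145 21 -79 -3.6 21.6 -13.4
19 7 4 -0.2 3.1 -6.3;38 12 7 -0.3 6.2 -12.5;57 15 10 -0.2 9.2 -18.8;74 15 11 0.1 12.3 -25.1;89 13 12 0.6 15.2 -31.4;102 9 12 1.4 18.1 -37.7;113 4 11 2.4 20.8 -44.0;121 -3 10 3.7 23.4 -50.3
8 -2 2 1.6 2.9 -6.1;15 -6 3 3.6 5.7 -12.1;19 -13 2 5.9 8.4 -18.0;21 -22 0 8.5 11.0 -23.9;20 -34 -3 11.5 13.5 -29.6;15 -46 -8 14.8 15.7 -35.3;6 -59 -14 18.5 17.8 -40.8;-7 -73 -22 22.5 19.6 -46.2
2 -22 -5 4.4 2.4 -4.9;1 -47 -12 9.1 4.7 -9.7;-2 -74 -22 14.2 6.9 -14.2;-9 -101 -36 19.5 9.0 -18.5;-18 -129 -53 25.2 11.0 -22.5;-30 -157 -73 31.2 12.8 -26.3;-45 -184 -96 37.5 14.5 -29.9;-63 -209 -123 44.0 16.0 -33.3
6 -42 -5 6.6 2.1 -2.9;
```

Call:
move_arm --series "18 1 -10 -0.2 2.6 -0.2;35 3 -21 -0.3 5.2 -0.4;53 4 -33 -0.5 7.8 -0.5;70 6 -46 -0.7 10.4 -0.7;86 7 -60 -0.8 13 -0.8;103 9 -74 -1 15.8 -0.9;124 16 -76 -2.3 18.7 -7;145 21 -79 -3.6 21.6 -13.4"

```text
time: 16.08
position: [0.5724, 0.1202, 0.2744]
tool_rot: [0.897, 0.063, 0.429, 0.083]
ft_force: [-0.6, -0.1, 0.5]
grip_width: 0.0871
grip_force: 0.0
```

Call:
move_arm --series "19 7 4 -0.2 3 -6.3;38 12 7 -0.3 6.2 -12.5;57 15 10 -0.2 9.2 -18.8;74 15 11 0 12.3 -25;89 13 12 0.6 15.2 -31.4;102 9 12 1.4 18 -37.7;113 4 11 2.4 20.8 -44;121 -3 10 3.7 23.4 -50.3"

```text
time: 16.75
position: [0.6556, 0.144, 0.358]
tool_rot: [0.686, 0.465, 0.518, 0.213]
ft_force: [0.9, 0.3, 0.6]
grip_width: 0.0869
grip_force: 0.0
```

```bash
python3 go.py
```

```text
[-0.378  0.354  1.865  0.     0.922 -1.746] 1.5989322387417983e-13
[-0.052  0.355  2.023  2.6    0.475 -2.164] [0.65559628 0.14399883 0.35801482]
18 0.21481208004399177 7.541252799268346
[[0.66, 0.14, 0.36], [0.64, 0.18, 0.34], [0.58, 0.15, 0.28], [0.49, 0.02, 0.22]]
8 -2 2 1.6 2.9 -6.1;14 -6 3 3.6 5.6 -12.1;19 -13 2 5.8 8.3 -18.0;20 -22 0 8.4 10.9 -23.9;18 -33 -3 11.4 13.3 -29.6;13 -46 -8 14.7 15.5 -35.3;5 -59 -14 18.4 17.6 -40.8;-8 -73 -22 22.4 19.4 -46.2
2 -22 -5 4.4 2.4 -4.9;1 -47 -12 9.1 4.7 -9.7;-2 -74 -22 14.1 6.9 -14.2;-9 -101 -35 19.4 9.0 -18.4;-18 -129 -52 25.1 11.0 -22.5;-30 -157 -72 31.1 12.9 -26.3;-45 -184 -95 37.3 14.6 -29.8;-62 -209 -122 43.8 16.1 -33.2
6 -42 -5 6.6 2.2 -2.9;
```

Call:
move_arm --series "8 -2 2 1.6 2.9 -6;14 -6 3 3.6 5.6 -12;19 -13 2 5.8 8.3 -18;20 -22 0 8.4 10.9 -23.9;18 -33 -3 11.4 13.3 -29.6;13 -46 -8 14.7 15.5 -35.3;5 -59 -14 18.4 17.6 -40.8;-8 -73 -22 22.4 19.4 -46.2"

```text
time: 17.42
position: [0.6041, 0.1675, 0.3049]
tool_rot: [0.384, 0.811, 0.401, 0.185]
ft_force: [0.7, 0.7, -0.0]
grip_width: 0.0871
grip_force: 0.0
```

Call:
move_arm --series "2 -22 -5 4.4 2.4 -4.9;1 -47 -12 9 4.7 -9.7;-2 -74 -22 14 6.9 -14.2;-9 -101 -35 19.4 9 -18.4;-18 -129 -52 25 11 -22.5;-30 -157 -72 31 12.9 -26.3;-45 -184 -95 37.3 14.6 -29.8;-62 -209 -122 43.8 16 -33.2"

```text
time: 18.08
position: [0.4688, -0.0232, 0.2126]
tool_rot: [0.131, 0.989, 0.059, 0.025]
ft_force: [0.1, 0.3, -0.6]
grip_width: 0.0873
grip_force: 0.0
```

```bash
python3 - <<'E'
from go import *
o=robot.get_obs();print(o['time'],np.round(o['q'],3),o['position'])
plan([([.4555,-.061,.215],down(168.4))])
c=robot.camera('wrist'); save(c,'w5')
for t in ['tee_key','key_mouth','key_pot']:
    print(t,[(np.round(d['xyz'],4).tolist(),round(d['p'],2)) for d in robot.tip_of(c,t)[:2]], [(np.round(d['xyz'],4).tolist(),round(d['p'],2)) for d in robot.search_frame(c,t)[:1]])
E
```

```text
18.0833 [-0.368  0.353  1.887  0.164  0.887 -1.779] [ 0.46876323 -0.02318778  0.2126269 ]
2.8 -39.3 -7.4 7.1 2.2 -3.4  rows>=1.1
tee_key [([0.4506, -0.0619, 0.0024], 0.64)] [([0.4493, -0.0544, 0.1338], 0.55)]
key_mouth [([0.4537, -0.057, 0.0068], 0.65), ([0.5061, 0.1497, 0.037], 0.2)] [([0.4479, -0.0529, 0.1365], 0.7)]
key_pot [] [([0.4469, -0.0474, 0.0078], 0.61)]
```

View pics/w5.png

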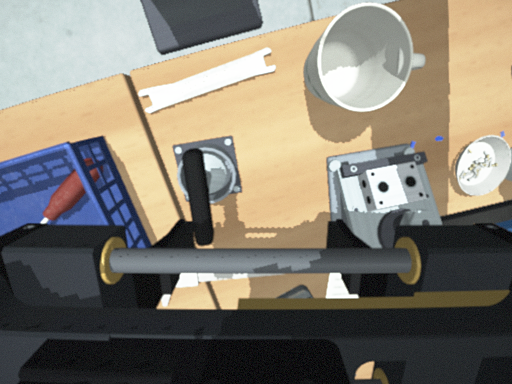

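The key's black bar runs from (195,150) to (204,244) above the pot at (207,172). The fixture with the seated block is at the right.

```bash
python3 - <<'E'
from go import *
c=robot.camera('wrist')
def ray(px,z):
    W=c['world_to_cam'];u=cv2.undistortPoints(np.array([[px]],float),np.array(c['mtx']),np.array(c['distortion'],float))[0,0]
    R=W[:3,:3];o=-R.T@W[:3,3];d=R.T@np.array([u[0],u[1],1]);return o+d*(z-o[2])/d[2]
print('cam',-c['world_to_cam'][:3,:3].T@c['world_to_cam'][:3,3])
v=cv2.cvtColor(c['img'],cv2.COLOR_RGB2GRAY)
for r in (152,160,180,200,220,238):
    x=np.where(v[r,180:222]<30)[0]+180;print(r,x.min(),x.max(),[ray((e,r),.136).round(4)[:2].tolist() for e in (x.min(),x.max())])
col=np.where(v[140:250,195]<30)[0]+140;col2=np.where(v[140:250,203]<30)[0]+140;print(col.min(),col2.max(),ray((195,col.min()),.136),ray((203,col2.max()),.136))
E
```

```text
cam [ 0.38873199 -0.01638496  0.34866457]
152 181 197 [[0.4131, -0.0572], [0.4165, -0.0456]]
160 196 197 [[0.4222, -0.0484], [0.4224, -0.0476]]
180 198 201 [[0.438, -0.0521], [0.4386, -0.0499]]
200 202 203 [[0.4549, -0.0546], [0.4552, -0.0538]]
220 180 206 [[0.4662, -0.0774], [0.4728, -0.0571]]
238 182 207 [[0.4823, -0.0816], [0.489, -0.0617]]
150 242 [ 0.41458356 -0.04653957  0.136     ] [ 0.49157199 -0.06613736  0.136     ]
```

```bash
python3 - <<'E'
from look import *
plan([([.4555,-.062,.195],down(169)),([.4555,-.062,.126],down(169))])
E
```

```text
3.6 -45.9 12.5 7.5 2.5 -4.1  rows>=1.2
-0.0 -0.0 69.0 0.0 0.0 0.0  rows>=1.7
```

Call:
move_arm --series "4 -46 12 7.5 2.5 -4;4 -46 12 7.5 2.5 -4;4 -46 12 7.5 2.5 -4;4 -46 12 7.5 2.5 -4"

```text
time: 18.82
position: [0.4552, -0.0619, 0.1957]
tool_rot: [0.097, 0.995, 0.0, -0.0]
ft_force: [0.1, -0.7, -0.6]
grip_width: 0.087
grip_force: 0.0
```

Call:
move_arm --series "0 0 35 0 0 0;0 0 69 0 0 0;0 0 69 0 0 0;0 0 69 0 0 0"

```text
time: 19.15
position: [0.454, -0.0618, 0.126]
tool_rot: [0.097, 0.995, 0.0, -0.002]
ft_force: [-0.2, 0.8, 1.0]
grip_width: 0.0873
grip_force: 0.0
```

Call:
move_arm --series "0 0 0 0 0 0;0 0 0 0 0 0;0 0 0 0 0 0;0 0 0 0 0 0;0 0 0 0 0 0;0 0 0 0 0 0;0 0 0 0 0 0;0 0 0 0 0 0" --jaw 0 --newtons 55

```text
time: 19.82
position: [0.4552, -0.0627, 0.127]
tool_rot: [0.097, 0.995, -0.001, 0.0]
ft_force: [-0.1, -0.3, -0.5]
grip_width: 0.042
grip_force: 0.0
```

```bash
python3 - <<'E'
from look import *
o=robot.get_obs();print(o['time'],o['q'],o['position'],o['ft_force'],o['grip_width'],o['grip_force'])
E
```

```text
19.8167 [-0.38004256  0.51213657  1.94935032 -0.00196421  0.67952791 -1.75472797] [ 0.45515454 -0.06266526  0.12699372] [-0.08550631 -0.31714404 -0.5181838 ] 0.041977042031864455 0.0
```

Call:
move_arm --series "0 0 0 0 0 0;0 0 0 0 0 0;0 0 0 0 0 0;0 0 0 0 0 0;0 0 0 0 0 0;0 0 0 0 0 0;0 0 0 0 0 0"

```text
time: 20.4
position: [0.455, -0.0627, 0.1267]
tool_rot: [0.097, 0.995, -0.001, -0.0]
ft_force: [-1.4, -0.9, -0.8]
grip_width: 0.0156
grip_force: 55.0
```

Call:
move_arm --series "0 0 -25 0 0 0;0 0 -60 0 0 0;0 0 -100 0 0 0;0 0 -130 0 0 0;0 0 -130 0 0 0"

```text
time: 20.82
position: [0.4585, -0.0636, 0.2621]
tool_rot: [0.097, 0.995, -0.002, 0.006]
ft_force: [1.7, -0.1, -2.7]
grip_width: 0.0154
grip_force: 55.0
```

```bash
python3 - <<'E'
from kin import *
HA=7.8
RK=RP*Rn.from_euler('z',HA,degrees=True)
o=robot.get_obs();A=np.array(o['q']);print(o['time'],A.round(3),o['position'],o['ft_force'],o['grip_width'],o['grip_force'])
p,R=cur();q=pw(11.5,1,52+12+120);Q,e=ik(q,RK,[.15,.29,2.07,-.44,.3,-.8]);print(Q.round(3),e)
plan([(q,RK)])
path=[A]+lerp(A,Q,16);P=[fk(x,g) for x in path]
print([(P[i][0]+P[i][1].apply([0,0,.12])).round(3).tolist() for i in range(0,17,2)])
rows(path)
E
```

```text
20.8167 [-3.790e-01  2.800e-01  1.811e+00 -1.000e-03  1.038e+00 -1.755e+00] [ 0.45847127 -0.06356042  0.26213074] [ 1.72499833 -0.0977472  -2.67939963] 0.015423548103536074 54.98859107494354
[ 0.156  0.288  2.064 -0.435  0.307 -0.794] 8.989204172693555e-11
17.9 216.2 25.0 -3.6 -29.1 2.5  rows>=5.2
[[0.458, -0.063, 0.143], [0.47, -0.054, 0.135], [0.484, -0.041, 0.129], [0.498, -0.023, 0.126], [0.512, -0.0, 0.125], [0.524, 0.028, 0.125], [0.535, 0.062, 0.126], [0.541, 0.101, 0.129], [0.543, 0.146, 0.132]]
-2 8 4 1.5 -1.5 0.7;-3 17 8 2.8 -3.1 1.3;-5 27 12 3.9 -4.9 1.8;-6 37 15 4.8 -6.7 2.3;-8 48 17 5.5 -8.7 2.7;-9 60 20 5.9 -10.7 3.0;-9 72 21 6.0 -12.8 3.2;-9 86 23 5.9 -14.8 3.4
1 14 -0 -0.4 -2.0 0.2;3 29 -1 -1.0 -4.0 0.5;6 44 -3 -1.9 -6.0 0.6;9 60 -5 -3.0 -7.9 0.8;13 76 -8 -4.4 -9.6 0.9;18 93 -11 -6.0 -11.2 1.0;24 110 -14 -7.8 -12.7 1.1;31 128 -18 -9.8 -14.0 1.1
```

Call:
move_arm --series "-2 8 4 1.5 -1.5 0.7;-3 17 8 2.8 -3 1.3;-5 27 12 3.9 -4.9 1.8;-6 37 15 4.8 -6.7 2.3;-8 48 17 5.5 -8.7 2.7;-9 60 20 5.9 -10.7 3;-9 72 21 6 -12.8 3.2;-9 86 23 5.9 -14.8 3.4"

```text
time: 21.48
position: [0.4791, 0.021, 0.2319]
tool_rot: [0.126, 0.982, -0.064, 0.122]
ft_force: [-0.7, 0.1, -3.0]
grip_width: 0.0157
grip_force: 55.0
```

Call:
move_arm --series "1 14 0 -0.4 -2 0.2;3 29 -1 -1 -4 0.5;6 44 -3 -1.9 -6 0.6;9 60 -5 -3 -7.9 0.8;13 76 -8 -4.4 -9.6 0.9;18 93 -11 -6 -11.2 1;24 110 -14 -7.8 -12.7 1;31 128 -18 -9.8 -14 1"

```text
time: 22.15
position: [0.479, 0.1536, 0.2288]
tool_rot: [0.114, 0.961, 0.006, 0.251]
ft_force: [0.0, 0.1, -2.3]
grip_width: 0.0159
grip_force: 55.0
```

```bash
python3 - <<'E'
from kin import *
RK=RP*Rn.from_euler('z',7.8,degrees=True)
o=robot.get_obs();print(o['time'],np.round(o['q'],3),lp(o['position']),o['ft_force'],o['grip_width'])
plan([(pw(11.5,1,52+12+120),RK)])
for n in ('scene','top','wrist'):
    c=robot.camera(n); save(c,'k_'+n)
    for t in ['key_mouth','hex_top']:
        print(n,t,[(lp(d['xyz']),round(d['p'],2)) for d in robot.tip_of(c,t)[:2]])
E
```

```text
22.15 [ 0.157  0.296  2.072 -0.414  0.304 -0.811] [  4.3   2.3 179.6] [ 0.01948087  0.06208706 -2.34933829] 0.015863562669107253
-7.2 -0.3 -4.5 0.1 -1.0 -0.0  rows>=0.2
scene key_mouth [(array([ 4. , -2.4, 59.3]), 0.58)]
scene hex_top [(array([12.1,  6.1, 50.7]), 0.76), (array([-68.2,  -0.4,  -1.4]), 0.36)]
top key_mouth [(array([ 3. ,  3.2, 60.1]), 0.75)]
top hex_top [(array([ 8.3, -3.7, 51.3]), 0.87)]
wrist key_mouth [(array([ 3.3,  6. , 61. ]), 0.78)]
wrist hex_top []
```

Call:
move_arm --series "-7 0 -4 0 -1 0;-7 0 -4 0 -1 0;-7 0 -4 0 -1 0;-7 0 -4 0 -1 0"

```text
time: 22.93
position: [0.4851, 0.1515, 0.238]
tool_rot: [0.115, 0.958, 0.005, 0.261]
ft_force: [-1.0, 0.3, -3.1]
grip_width: 0.0151
grip_force: 55.0
```

```bash
cat > st.py <<'E'
from look import *
o=robot.get_obs();RK=RP
p,R=cur();a=(RP.inv()*R).as_rotvec(degrees=True)
print('t',o['time'],'pl',lp(p),'F',PR.inv().apply(o['ft_force']).round(1),'M',PR.inv().apply(o['moment']).round(2),'rot',a.round(1),'q',np.round(o['q'],2),o['grip_width'],'mouth',(lp(p+R.apply([0,0,.12]))))
E
python3 st.py
```

```text
t 22.9333 pl [ 14.4   0.8 184.4] F [-2.4  0.2 -2.2] M [ 0.08  0.47 -0.08] rot [-0.1 -0.3  7.8] q [ 0.15  0.28  2.06 -0.43  0.31 -0.8 ] 0.015147388763255843 mouth [15.   0.9 64.4]
```

Call:
move_arm --series "3 0 0 0 0 0;3 0 4 0 0.3 0;3 0 8 0 0.3 0;3 0 8 0 0.3 0"

```text
time: 23.27
position: [0.4867, 0.1519, 0.2286]
tool_rot: [0.114, 0.959, 0.005, 0.258]
ft_force: [-0.9, -0.5, -3.2]
grip_width: 0.0154
grip_force: 55.0
```

```bash
python3 st.py
```

```text
t 23.2667 pl [ 11.    1.4 175.5] F [-2.4 -0.6 -2.3] M [ 0.09  0.51 -0.03] rot [-0.1  0.1  7.8] q [ 0.15  0.31  2.07 -0.45  0.29 -0.78] 0.015401229627612579 mouth [10.8  1.5 55.5]
```

Mouth is 3.5 mm above the hexagon and aligned. Lowering gently.

Call:
move_arm --series "0 0 2 0 0 0;0 0 4 0 0 0;0 0 5 0 0 0;0 0 5 0 0 0"

```text
time: 23.6
position: [0.489, 0.1516, 0.2247]
tool_rot: [0.114, 0.959, 0.005, 0.258]
ft_force: [0.5, 0.2, -2.9]
grip_width: 0.0152
grip_force: 55.0
```

Call:
move_arm --series "0 0 2 0 0 0;0 0 4 0 0 0;0 0 4 0 0 0"

```text
time: 23.85
position: [0.4912, 0.1514, 0.2213]
tool_rot: [0.114, 0.959, 0.005, 0.258]
ft_force: [-0.4, -0.9, -3.5]
grip_width: 0.0156
grip_force: 55.0
```

```bash
python3 st.py
```

```text
t 23.85 pl [ 11.3   1.4 167. ] F [-2.  -0.9 -2.9] M [ 0.    0.43 -0.04] rot [-0.1  0.   7.8] q [ 0.15  0.33  2.07 -0.48  0.27 -0.75] 0.015581248908752596 mouth [11.2  1.6 47. ]
```

Call:
move_arm --series "0 0 2 0 0 0;0 0 4 0 0 0;0 0 4 0 0 0"

```text
time: 24.1
position: [0.4932, 0.1512, 0.2178]
tool_rot: [0.114, 0.959, 0.005, 0.258]
ft_force: [0.3, -0.2, -2.4]
grip_width: 0.0152
grip_force: 55.0
```

```bash
python3 st.py
```

```text
t 24.1 pl [ 11.3   1.4 162.9] F [-0.9 -0.2 -2.3] M [ 0.04  0.34 -0.11] rot [-0.1  0.   7.8] q [ 0.15  0.33  2.07 -0.49  0.26 -0.74] 0.015248492912818488 mouth [11.2  1.6 42.9]
```

Call:
move_arm --series "0 0 2 0 0 0;0 0 4 0 0 0;0 0 4 0 0 0"

```text
time: 24.35
position: [0.4952, 0.1511, 0.2143]
tool_rot: [0.114, 0.959, 0.005, 0.258]
ft_force: [0.2, 0.7, -2.5]
grip_width: 0.0153
grip_force: 55.0
```

Call:
move_arm --series "0 0 2 0 0 0;0 0 3 0 0 0;0 0 3 0 0 0"

```text
time: 24.6
position: [0.4966, 0.1509, 0.2118]
tool_rot: [0.114, 0.959, 0.005, 0.258]
ft_force: [1.2, -0.3, -4.1]
grip_width: 0.0161
grip_force: 55.0
```

```bash
python3 st.py
```

```text
t 24.6 pl [ 11.2   1.4 156. ] F [-0.9 -0.2 -4.2] M [-0.05  0.37  0.  ] rot [-0.1  0.   7.8] q [ 0.15  0.35  2.07 -0.52  0.25 -0.71] 0.016113466885468504 mouth [11.2  1.6 36. ]
```

The socket is fully over the hexagon. Turning clockwise.

Call:
move_arm --series "0 0 0 0 0 4;0 0 0 0 0 8;0 0 0 0 0 12;0 0 0 0 0 16;0 0 0 0 0 20;0 0 0 0 0 24;0 0 0 0 0 28;0 0 0 0 0 28"

```text
time: 25.27
position: [0.4968, 0.1506, 0.2122]
tool_rot: [0.343, 0.903, 0.068, 0.25]
ft_force: [1.1, -2.5, -2.2]
grip_width: 0.016
grip_force: 55.0
```

```bash
python3 st.py
```

```text
t 25.2667 pl [ 11.5   1.1 156.2] F [ 0.1 -2.4 -2.5] M [-0.56  0.11  0.03] rot [-0.   0.  35.8] q [ 0.15  0.35  2.07 -0.52  0.25 -0.22] 0.01598167081687634 mouth [11.5  1.3 36.2]
```

Call:
move_arm --series "0 0 0 0 0 4;0 0 0 0 0 8;0 0 0 0 0 12;0 0 0 0 0 12"

```text
time: 25.6
position: [0.4967, 0.1507, 0.2121]
tool_rot: [0.435, 0.862, 0.093, 0.241]
ft_force: [1.2, -2.8, -1.7]
grip_width: 0.016
grip_force: 55.0
```

```bash
python3 st.py
```

```text
t 25.6 pl [ 11.5   1.2 156.2] F [ 0.5 -2.7 -2.3] M [-0.6   0.14 -0.01] rot [-0.   0.  47.8] q [ 0.15  0.35  2.07 -0.52  0.25 -0.01] 0.015970022616485016 mouth [11.4  1.3 36.2]
```

Call:
move_arm --series "0 0 0 0 0 4;0 0 0 0 0 8;0 0 0 0 0 8"

```text
time: 25.85
position: [0.4966, 0.1507, 0.2121]
tool_rot: [0.494, 0.83, 0.11, 0.234]
ft_force: [2.3, -2.8, -3.4]
grip_width: 0.0152
grip_force: 55.0
```

```bash
python3 st.py
```

```text
t 25.85 pl [ 11.4   1.2 156.2] F [ 0.5 -2.6 -4.2] M [-0.67  0.09  0.08] rot [-0.   0.1 55.7] q [ 0.15  0.35  2.07 -0.52  0.25  0.13] 0.015232822745921214 mouth [11.3  1.4 36.2]
```

Call:
move_arm --series "0 0 0 0 0 4;0 0 0 0 0 8;0 0 0 0 0 8"

```text
time: 26.1
position: [0.4966, 0.1507, 0.212]
tool_rot: [0.55, 0.794, 0.126, 0.226]
ft_force: [1.0, -3.4, -2.8]
grip_width: 0.0154
grip_force: 55.0
```

```bash
python3 st.py
```

```text
t 26.1 pl [ 11.3   1.2 156.2] F [-0.2 -3.3 -3.1] M [-0.74  0.04  0.04] rot [-0.   0.1 63.7] q [ 0.15  0.35  2.07 -0.52  0.25  0.26] 0.015398838501523866 mouth [11.3  1.4 36.2]
```

Call:
move_arm --series "0 0 0 0 0 3;0 0 0 0 0 6;0 0 0 0 0 6"

```text
time: 26.35
position: [0.4966, 0.1508, 0.212]
tool_rot: [0.591, 0.764, 0.137, 0.219]
ft_force: [1.1, -4.4, -2.4]
grip_width: 0.0158
grip_force: 55.0
```

```bash
python3 st.py
```

```text
t 26.35 pl [ 11.3   1.3 156.2] F [ 0.1 -4.3 -2.8] M [-0.83  0.07  0.14] rot [-0.   0.1 69.6] q [ 0.15  0.35  2.07 -0.52  0.25  0.37] 0.015787888792107702 mouth [11.2  1.4 36.2]
```

Call:
move_arm --series "0 0 0 0 0 3;0 0 0 0 0 5;0 0 0 0 0 5"

```text
time: 26.6
position: [0.4966, 0.1508, 0.212]
tool_rot: [0.623, 0.738, 0.147, 0.213]
ft_force: [2.2, -4.0, -3.3]
grip_width: 0.0155
grip_force: 55.0
```

```bash
python3 st.py
```

```text
t 26.6 pl [ 11.3   1.3 156.2] F [ 0.6 -3.8 -4.2] M [-0.79  0.    0.34] rot [-0.   0.1 74.6] q [ 0.15  0.35  2.07 -0.52  0.25  0.45] 0.015532324560838013 mouth [11.3  1.4 36.2]
```

Call:
move_arm --series "0 0 0 0 0 3;0 0 0 0 0 4;0 0 0 0 0 4"

```text
time: 26.85
position: [0.4965, 0.1508, 0.212]
tool_rot: [0.649, 0.716, 0.154, 0.208]
ft_force: [1.2, -3.6, -3.0]
grip_width: 0.0153
grip_force: 55.1
```

```bash
python3 st.py
```

```text
t 26.85 pl [ 11.3   1.3 156.2] F [-0.2 -3.5 -3.3] M [-0.88  0.02  0.48] rot [-0.   0.1 78.6] q [ 0.15  0.35  2.07 -0.52  0.25  0.53] 0.015337911082857252 mouth [11.2  1.5 36.2]
```

Call:
move_arm --series "0 0 0 0 0 2;0 0 0 0 0 4;0 0 0 0 0 4"

```text
time: 27.1
position: [0.4965, 0.1509, 0.212]
tool_rot: [0.674, 0.692, 0.161, 0.202]
ft_force: [2.4, -3.8, -2.9]
grip_width: 0.0157
grip_force: 55.2
```

```bash
python3 st.py
```

```text
t 27.1 pl [ 11.2   1.4 156.2] F [ 0.9 -3.5 -3.9] M [-0.91 -0.09  0.43] rot [-0.   0.1 82.6] q [ 0.15  0.35  2.07 -0.52  0.25  0.6 ] 0.01569907654720235 mouth [11.2  1.5 36.2]
```

Call:
move_arm --series "0 0 0 0 0 2;0 0 0 0 0 3;0 0 0 0 0 3"

```text
time: 27.35
position: [0.4965, 0.1509, 0.212]
tool_rot: [0.692, 0.674, 0.167, 0.198]
ft_force: [2.2, -3.4, -3.1]
grip_width: 0.0152
grip_force: 55.2
```

```bash
python3 st.py
```

```text
t 27.35 pl [ 11.3   1.4 156.2] F [ 0.7 -3.2 -3.9] M [-0.96 -0.04  0.58] rot [-0.   0.1 85.7] q [ 0.15  0.35  2.07 -0.52  0.25  0.65] 0.01515631415390501 mouth [11.2  1.6 36.2]
```

Call:
move_arm --series "0 0 0 0 0 2;0 0 0 0 0 3;0 0 0 0 0 3"

```text
time: 27.6
position: [0.4966, 0.151, 0.2121]
tool_rot: [0.709, 0.656, 0.172, 0.193]
ft_force: [2.1, -4.0, -3.0]
grip_width: 0.0152
grip_force: 55.4
```

```bash
python3 st.py; python3 st.py
```

```text
t 27.6 pl [ 11.3   1.5 156.2] F [ 0.7 -3.8 -3.9] M [-0.88 -0.09  0.71] rot [-0.1  0.1 88.7] q [ 0.15  0.35  2.07 -0.52  0.25  0.7 ] 0.0152280505486863 mouth [11.3  1.6 36.2]
t 27.6 pl [ 11.3   1.5 156.2] F [ 0.7 -3.8 -3.9] M [-0.88 -0.09  0.71] rot [-0.1  0.1 88.7] q [ 0.15  0.35  2.07 -0.52  0.25  0.7 ] 0.0152280505486863 mouth [11.3  1.6 36.2]
```

Call:
move_arm --series "0 0 0 0 0 -3;0 0 0 0 0 -5;0 0 -4 0 0 -5;0 0 -12 0 0 -5;0 0 -22 0 0 -5;0 0 -34 0 0 -5;0 0 -46 0 0 -5;0 0 -50 0 0 -5"

```text
time: 28.27
position: [0.4702, 0.1541, 0.2561]
tool_rot: [0.681, 0.685, 0.164, 0.2]
ft_force: [0.1, 0.2, -2.6]
grip_width: 0.0156
grip_force: 55.0
```

```bash
cat > back.py <<'E'
from kin import *
o=robot.get_obs();A=np.array(o['q']);print(o['time'],A.round(3),o['position'],o['ft_force'],o['grip_width'])
Q,e=ik(np.array([.455,-.062,.20]),down(120),[-.38,.35,1.85,0,1,-.9]);print(Q.round(3),e)
path=[A]+lerp(A,Q,16);P=[fk(x,g) for x in path]
print([(P[i][0]+P[i][1].apply([0,0,.12])).round(3).tolist() for i in range(0,17,2)])
rows(path)
E
python3 back.py; python3 st.py
```

```text
28.2667 [ 0.165  0.231  2.064 -0.372  0.361  0.477] [0.47024069 0.15414293 0.25613262] [ 0.10105352  0.15881767 -2.62624549] 0.015618345481009611
[-0.38   0.378  1.883 -0.     0.881 -0.904] 1.1954260720084317e-09
[[0.528, 0.148, 0.153], [0.527, 0.109, 0.14], [0.522, 0.074, 0.127], [0.513, 0.042, 0.116], [0.503, 0.014, 0.106], [0.491, -0.01, 0.097], [0.479, -0.031, 0.09], [0.466, -0.048, 0.084], [0.455, -0.062, 0.08]]
-17 0 7 1.9 -1.3 -2.0;-33 -1 13 3.9 -2.3 -3.9;-49 -2 19 6.0 -3.0 -5.9;-65 -4 24 8.2 -3.5 -7.8;-80 -6 28 10.3 -3.7 -9.7;-94 -8 32 12.5 -3.6 -11.6;-109 -11 36 14.6 -3.3 -13.4;-122 -15 39 16.7 -2.7 -15.3
-12 -6 5 1.8 0.8 -2.0;-23 -12 9 3.5 1.9 -3.9;-33 -17 13 5.1 3.2 -5.9;-43 -23 17 6.5 4.7 -7.9;-53 -29 20 7.6 6.4 -9.9;-62 -35 23 8.6 8.2 -11.9;-71 -41 26 9.3 10.2 -13.9;-80 -46 28 9.7 12.3 -15.9

t 28.2667 pl [ 10.4   2.  207.7] F [-1.2  0.2 -2.3] M [-0.    0.51  0.02] rot [-0.1  0.2 84. ] q [ 0.17  0.23  2.06 -0.37  0.36  0.48] 0.015618345481009611 mouth [10.3  2.4 87.7]
```

Call:
move_arm --series "-17 0 7 1.9 -1.3 -2;-33 -1 13 3.9 -2.3 -3.9;-49 -2 19 6 -3 -5.9;-65 -4 24 8.2 -3.5 -7.8;-80 -6 28 10.3 -3.7 -9.7;-94 -8 32 12.5 -3.6 -11.6;-109 -11 36 14.6 -3.3 -13.4;-122 -15 39 16.7 -2.7 -15.3"

```text
time: 28.93
position: [0.4772, 0.0292, 0.22]
tool_rot: [0.609, 0.781, 0.019, 0.135]
ft_force: [0.3, -0.0, -3.0]
grip_width: 0.0154
grip_force: 55.0
```

Call:
move_arm --series "-12 -6 5 1.8 0.8 -2;-23 -12 9 3.5 1.9 -3.9;-33 -17 13 5 3.2 -5.9;-43 -23 17 6.5 4.7 -7.9;-53 -29 20 7.6 6.4 -9.9;-62 -35 23 8.6 8.2 -11.9;-71 -41 26 9.3 10.2 -13.9;-80 -46 28 9.7 12.3 -15.9"

```text
time: 29.6
position: [0.4579, -0.0628, 0.1993]
tool_rot: [0.499, 0.867, -0.0, 0.001]
ft_force: [-0.1, -0.2, -3.0]
grip_width: 0.0155
grip_force: 55.0
```

Call:
move_arm --series "0 0 0 0 0 0;0 0 0 0 0 0;0 0 0 0 0 0"

```text
time: 29.85
position: [0.4576, -0.0622, 0.1995]
tool_rot: [0.5, 0.866, -0.001, 0.001]
ft_force: [-0.2, 0.6, -3.1]
grip_width: 0.0152
grip_force: 55.0
```

```bash
python3 - <<'E'
from look import *
o=robot.get_obs();p,R=cur();print(o['time'],p,o['ft_force'],'mouth',p+R.apply([0,0,.12]))
plan([([.455,-.062,.20],down(120)),([.455,-.062,.128],down(120))])
for n in ('top','wrist','scene'):
    c=robot.camera(n)
    if n!='scene': save(c,'r_'+n)
    for t in ['key_mouth','key_pot','mug','workpiece']: print(n,t,[(np.round(d['xyz'],4).tolist(),round(d['p'],2)) for d in robot.tip_of(c,t)[:1]])
E
```

```text
29.85 [ 0.45763447 -0.06216518  0.1995493 ] [-0.17522886  0.60541591 -3.14697593] mouth [ 0.4577077  -0.06254687  0.07954993]
1.5 -2.2 -0.5 -0.1 0.2 0.0  rows>=0.1
0.0 -0.0 72.0 0.0 0.0 0.0  rows>=1.7
top key_mouth [([0.4547, -0.0604, 0.0799], 0.51)]
top key_pot []
top mug [([0.3836, 0.1328, 0.0019], 0.59)]
top workpiece []
wrist key_mouth []
wrist key_pot [([0.4599, -0.0648, 0.0001], 0.66)]
wrist mug []
wrist workpiece [([0.5317, 0.144, 0.0495], 0.69)]
scene key_mouth [([0.4599, -0.0628, 0.0784], 0.82)]
scene key_pot [([0.4583, -0.0603, -0.0047], 0.61)]
scene mug [([0.3817, 0.1348, -0.0034], 0.97)]
scene workpiece [([0.5297, 0.1441, 0.0506], 0.69)]
```

Call:
move_arm --series "0 0 20 0 0 0;0 0 40 0 0 0;0 0 58 0 0 0;0 0 64 0 0 0;0 0 68 0 0 0;0 0 70 0 0 0;0 0 70 0 0 0"

```text
time: 31.18
position: [0.4583, -0.0633, 0.13]
tool_rot: [0.499, 0.866, -0.001, 0.001]
ft_force: [-0.7, 0.2, -2.6]
grip_width: 0.0151
grip_force: 55.0
```

Call:
move_arm --series "0 0 1 0 0 0;0 0 2 0 0 0;0 0 3 0 0 0;0 0 3 0 0 0"

```text
time: 31.52
position: [0.458, -0.0632, 0.127]
tool_rot: [0.499, 0.866, -0.001, 0.001]
ft_force: [0.0, 0.2, -3.0]
grip_width: 0.0155
grip_force: 55.0
```

Call:
move_arm --series "0 0 1 0 0 0;0 0 2 0 0 0;0 0 2 0 0 0"

```text
time: 31.77
position: [0.4583, -0.0635, 0.1266]
tool_rot: [0.499, 0.866, -0.002, 0.002]
ft_force: [-2.6, -1.1, 13.0]
grip_width: 0.0154
grip_force: 55.0
```

Key is standing on the pot floor. Releasing slowly and backing straight up.

Call:
move_arm --series "0 0 -1 0 0 0;0 0 -1 0 0 0;0 0 -1 0 0 0;0 0 -1 0 0 0;0 0 -1 0 0 0;0 0 -1 0 0 0;0 0 -1 0 0 0;0 0 -1 0 0 0" --jaw 0.7

```text
time: 32.43
position: [0.4578, -0.0631, 0.1256]
tool_rot: [0.499, 0.866, -0.001, 0.001]
ft_force: [-0.0, 0.3, 0.6]
grip_width: 0.058
grip_force: 0.0
```

Call:
move_arm --series "0 0 -10 0 0 0;0 0 -30 0 0 0;0 0 -60 0 0 0;0 0 -95 0 0 0;0 0 -120 0 0 0;0 0 -120 0 0 0"

```text
time: 32.93
position: [0.4608, -0.0637, 0.2505]
tool_rot: [0.499, 0.866, -0.001, 0.006]
ft_force: [0.5, 0.6, 0.1]
grip_width: 0.061
grip_force: 0.0
```

```bash
python3 - <<'E'
from look import *
o=robot.get_obs();print(o['time'],o['position'],o['ft_force'])
for n in ('top','scene'):
    c=robot.camera(n); save(c,'e_'+n)
    for t in ['tee_key','key_pot','mug','workpiece','spray_can','wash_bottle']:
        r=robot.tip_of(c,t)[:1];print(n,t,[(np.round(d['xyz'],4).tolist(),round(d['p'],2)) for d in r],[lp(d['xyz']) for d in r] if t=='workpiece' else '')
a=cv2.imread('pics/e_scene.png')[130:270,170:390];b=cv2.imread('pics/e_top.png')[120:270,130:350]
cv2.imwrite('pics/e.png',np.vstack([cv2.resize(a,(600,300),interpolation=3),cv2.resize(b,(600,300),interpolation=3)]))
E
```

```text
32.9333 [ 0.46079354 -0.06370393  0.25045653] [0.46107978 0.62413746 0.12969246]
top tee_key [([0.4597, -0.0654, 0.0013], 0.84)] 
top key_pot [] 
top mug [([0.3851, 0.1347, -0.0019], 0.55)] 
top workpiece [([0.5272, 0.1453, 0.051], 0.94)] [array([-42.3,  -1.1,   1.2])]
top spray_can [([0.5147, 0.4193, -0.0012], 0.56)] 
top wash_bottle [([0.588, 0.399, 0.0008], 0.74)] 
scene tee_key [([0.4584, -0.0662, 0.0044], 0.72)] 
scene key_pot [([0.4593, -0.0631, 0.001], 0.55)] 
scene mug [([0.3856, 0.1389, 0.0017], 0.61)] 
scene workpiece [([0.5309, 0.1444, 0.053], 0.83)] [array([-38.1,  -1.6,   1.1])]
scene spray_can [] 
scene wash_bottle []
```

View pics/e.png

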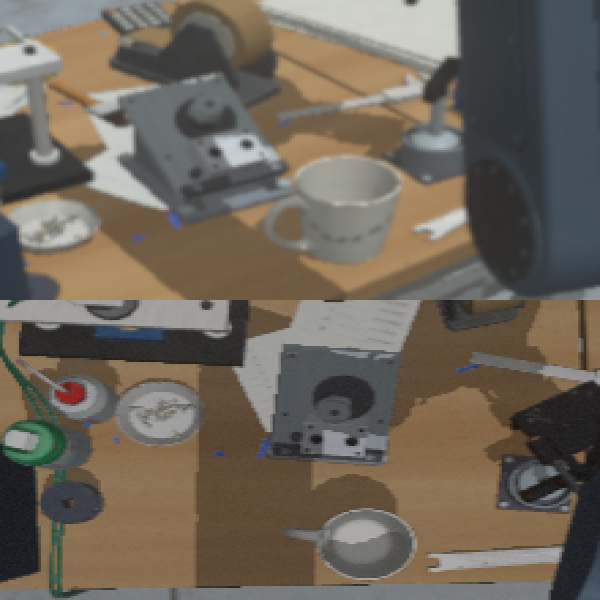

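The block lies flat against the ledge and pin, with the cam disc turned down onto it. The key stands upright in its pot at (435,110) in the scene half, and the mug, can and bottle have not moved. Handing in.

```bash
python3 -c "
from rig import robot
print(robot.hand_in())"
```

```text
the job is handed in; nothing more can be done
None
```

I handed the job in at about 33 s of the 72 s allowed: the block is in the fixture against ledge and pin, the cam was turned until the torque reading reached about 0.7 Nm, the key is upright in its pot, and the mug, spray can and wash bottle were not moved.

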